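# Pack the toffee jars and read the tray's label

## Task

Pack the order: lift the toffee jars out of the cardboard bin one by one and gently stand each upright on the floor of an empty compartment of the packing tray; the knobbed tin left in the tray goes flat on the floor of the bin, and the jar already packed stays. When that is done, take the reader from its holder, point its nose squarely at the middle of the tray's sloping label from about 6 cm away and hold it still for two seconds, then stand it back in its holder, fully home. Leave the other things on the table alone.

Things in the scene. Friction and masses are not known exactly. Their poses are not given: they have to be found in the camera images.
- bin: low open cardboard bin, outside 210 mm (its x) by 290 mm (its y), 40 mm high, walls and floor 5 mm thick, fixed to the table; origin at the centre of its underside, z up. The jars stand upright on its floor, at least 70 mm from one another's centres at the start
- jar1: closed round glass jar of brown toffee with a bright metal screw lid, 48 mm diameter, 70 mm tall, 0.18 to 0.29 kg with a heavy bottom; origin at the centre of its underside, z up through the lid. One of the 3 to 5 jars that start in the bin (absent ones read None from the start); may be knocked aside once
- jar2: closed round glass jar of brown toffee with a bright metal screw lid, 48 mm diameter, 70 mm tall, 0.18 to 0.29 kg with a heavy bottom; origin at the centre of its underside, z up through the lid. One of the 3 to 5 jars that start in the bin (absent ones read None from the start); may be knocked aside once
- jar3: closed round glass jar of brown toffee with a bright metal screw lid, 48 mm diameter, 70 mm tall, 0.18 to 0.29 kg with a heavy bottom; origin at the centre of its underside, z up through the lid. One of the 3 to 5 jars that start in the bin (absent ones read None from the start); may be knocked aside once
- jar4: closed round glass jar of brown toffee with a bright metal screw lid, 48 mm diameter, 70 mm tall, 0.18 to 0.29 kg with a heavy bottom; origin at the centre of its underside, z up through the lid. One of the 3 to 5 jars that start in the bin (absent ones read None from the start); may be knocked aside once
- jar5: closed round glass jar of brown toffee with a bright metal screw lid, 48 mm diameter, 70 mm tall, 0.18 to 0.29 kg with a heavy bottom; origin at the centre of its underside, z up through the lid. One of the 3 to 5 jars that start in the bin (absent ones read None from the start); may be knocked aside once
- tin: shallow round steel tin, 60 mm diameter, 30 mm high, 0.2 kg, with a black knob 20 mm diameter and 20 mm high fixed in the middle of its lid (50 mm high in all); starts in a tray compartment, belongs in the bin. Origin at the centre of its underside, z up
- tray: low plywood packing tray with six open square compartments, 2 along its x by 3 along its y, fixed to the table; outside 148 by 220 mm, walls and dividers 34 mm high and 4 mm thick, cork floor 6 mm above the table. Origin at the centre of its underside, z up. Compartment centres lie at x = -36 or +36 mm and y = -72, 0 or +72 mm in its frame; each is about 68 mm square
- packed1: closed round glass jar of brown toffee with a bright metal screw lid, 48 mm diameter, 70 mm tall, 0.22 kg with a heavy bottom; origin at the centre of its underside, z up through the lid. A jar that is already packed: exactly one of packed1 and packed2 is present (the other reads None); stands in a tray compartment, in the middle
- packed2: closed round glass jar of brown toffee with a bright metal screw lid, 48 mm diameter, 70 mm tall, 0.22 kg with a heavy bottom; origin at the centre of its underside, z up through the lid. A jar that is already packed: exactly one of packed1 and packed2 is present (the other reads None); stands in a tray compartment, in the middle
- label (a point): centre of the printed label (paper 44 by 62 mm with black stripes) on a plywood plate, 60 by 76 mm, fixed to the tray's -x side, facing the robot and sloping 20 degrees from level; centre 106 mm from the tray's centre and 40 mm above the table. z is the label's outward normal (up and towards the tray's -x), y runs along the tray's y
- holder: grey block 80 by 80 mm, 66 mm high, on a rubber foot 96 mm square, fixed to the table, with an upright round bore of 30 mm diameter, 60 mm deep, open at the top in its middle; the wand's stand. Origin at the centre of its underside, z up
- wand: hand-held label reader, 130 mm long, 0.14 kg, nose down in the holder. Black nose 25 mm diameter (tip tapers to 16), 50 mm long; collar 42 mm diameter, 8 mm, rests on the holder's top; grey handle 40 (its x) by 30 mm (its y) from 58 to 130 mm above the tip. Origin at the tip (window), z up the handle, reads along -z, at 30 to 100 mm, best 60. Seated, its origin is 16 mm above the table.
- tape: bystander: roll of tape lying flat, 90 mm diameter, 24 mm high
- spool: bystander: standing spool of blue twine, 80 mm diameter, 92 mm high
- scraper: bystander: spatula lying on the table; origin on the table under it
- cup: bystander: steel mug, 76 mm diameter, 85 mm high, handle on its +y side
- block: bystander: brown block 50 by 80 by 45 mm lying on the table
- pad: the cork floor of the tray, 2 mm thick, its top 6 mm above the table; origin at the centre of its underside

How it is judged (in metres and radians):
On the way, in this order (a step that is already met when the one before it is completed fails the run):
1. the tin lies flat on the floor of the bin and every jar from the bin stands upright on the floor of a tray compartment (x of tin in the frame of bin between -0.08 and 0.08 m and y of tin in the frame of bin between -0.12 and 0.12 m and z of tin in the frame of bin below 0.01 m and angle between each of tin, jar1, jar2, jar3, jar4, jar5's own z axis and vertical below 0.12 rad and x of jar1 in the frame of tray between -0.07 and 0.07 m and y of jar1 in the frame of tray between -0.106 and 0.106 m and z of jar1 in the frame of tray between 0.002 and 0.011 m and x of jar2 in the frame of tray between -0.07 and 0.07 m and y of jar2 in the frame of tray between -0.106 and 0.106 m and z of jar2 in the frame of tray between 0.002 and 0.011 m and x of jar3 in the frame of tray between -0.07 and 0.07 m and y of jar3 in the frame of tray between -0.106 and 0.106 m and z of jar3 in the frame of tray between 0.002 and 0.011 m and x of jar4 in the frame of tray between -0.07 and 0.07 m and y of jar4 in the frame of tray between -0.106 and 0.106 m and z of jar4 in the frame of tray between 0.002 and 0.011 m and x of jar5 in the frame of tray between -0.07 and 0.07 m and y of jar5 in the frame of tray between -0.106 and 0.106 m and z of jar5 in the frame of tray between 0.002 and 0.011 m), for 0.2 s.
2. the reader is held still, pointing at the label from 30 to 100 mm, for 1.5 s (x of label in the frame of wand between -0.015 and 0.015 m and y of label in the frame of wand between -0.015 and 0.015 m and distance between wand and label between 0.03 and 0.1 m and angle between the z axis of wand and the z axis of label, either way round below 0.17 rad and linear speed of wand below 0.02 m/s and angular speed of wand below 0.2 rad/s), for 1.5 s.
At the end, for the whole second after the job is handed in: At rest: every jar from the bin upright (0.12 rad) on the floor of a tray compartment (origin 2 to 11 mm over the tray's underside), the tin flat on the bin's floor, the reader in its holder within 6 mm of the bore's axis, tip under 20 mm over the holder's underside, upright (0.08 rad) (all of step 1 and linear speed of each of tin, jar1, jar2, jar3, jar4, jar5, wand below 0.02 m/s and horizontal distance between wand and holder below 0.006 m and z of wand in the frame of holder below 0.02 m and angle between wand's own z axis and vertical below 0.08 rad); the robot touches nothing.
It fails at once if a jar is dropped or slammed into the tray (over 35 N on its floor) (contact force between any of jar1, jar2, jar3, jar4, jar5 and pad above 35 N).
It fails at once if the jar already in the tray is taken out or tipped (height (world z) of any of packed1, packed2 above 0.035 m or angle between any of packed1, packed2's own z axis and vertical above 0.6 rad).
It fails at once if a bystander (tape, spool, scraper, cup, block) is pushed more than 40 mm (distance of any of tape, spool, scraper, cup, block from where it was at the start of the episode above 0.04 m).
Of jar1, jar2, jar3, jar4, jar5 only 3 to 5 are there at a start; the rules pass over those that are not, and their reading is None.
Of packed1, packed2 only 1 to 1 are there at a start; the rules pass over those that are not, and their reading is None.
At some moment in a run one of jar1, jar2, jar3, jar4, jar5 may be knocked a few centimetres aside while the robot is not near it.
It also fails if it takes over 210 s, if anything falls off the work surface, if the arm or the gripper's body presses on something with over 40 N, if the wrist force passes 120 N, or if a joint passes its speed limit or range.

## Robot

A 6-joint arm with a two-finger parallel gripper is mounted at the origin on the work surface. World frame = base frame: x ahead of the robot, y to its left, z up, the work surface at z = 0. Lengths are in mm, angles in rad, forces in N, time in s.
With the tool pointing down it reaches from about 275 to 1000 mm from the base axis. Payload 8.4 kg.
Tool frame: the origin (TCP) lies at the very end of the fingers, on their centre line; the grasp point (between the pads) lies 19 mm behind it (r.pinch_z is the distance from the TCP to the grasp point, in mm); z points along the fingers, y is the direction in which the jaws open and shut (so a half turn about z gives the same grasp; the last joint's range is limited). The gripper opens to 85 mm and grips with 20 to 120 N. Pads are 22 mm wide; open, the fingers measure 114 mm over their backs; the gripper's body (76 mm by 85 mm) begins 54 mm behind the grasp point. The pads swing forward as they close: fully open they stand 13 mm farther back than shut.
Start: joints at [1.114, 0.353, 1.633, -0, 1.155, -0.002], TCP at [274.551, 561.471, 231.281] pointing down, gripper open.
Joint ranges: [-2.63, 2.63], [-0.92, 2.1], [0.06, 2.66], [-1.3, 4.44], [0, 2.69], [-3.02, 3.02]. Speed limits (rad/s): [2.22, 2.22, 2.79, 3.14, 3.14, 3.14].

## Interface

Orientations are given as [roll, pitch, yaw] about the fixed x, y, z axes, in that order (R = Rz(yaw) Ry(pitch) Rx(roll)).
In Python, from rig import r, optics gives the robot as it stands.
- The arm moves only by the shell command python3 -m creep 'ROWS' [FORCE]. ROWS is JSON, a list of rows, each an object with "dp": the shift along the tool's x, y, z in mm, a list of three; "angular": the turn, a rotation vector about the tool's x, y, z in rad, a list of three; "fingers": the finger opening in mm, from 0 to 85.4. In form: [{"dp": [dx, dy, dz], "angular": [wx, wy, wz], "fingers": fingers}, ...]. A call has 1 to 5 rows; each row is the pose to reach, as a shift and turn from the pose commanded when the call began, along the tool's axes at that moment; what a row does not reach only later rows make up. A row lasts 1/12 s, in which the tool goes at most 41.7 mm and 7.16 degrees, less where a joint would pass 70% of its speed; a pose out of reach is approached as far as the arm can. A call with a gripper value outside its range is refused whole. The fingers move at their own pace and stop on an object; FORCE is the grip in N (left out, the last holds). Time passes only in rows, so rows that repeat a pose let the fingers close. It gives the time, the measured TCP pose, the force and the opening at its end, in the units of the state.
- r.sense(): the state, without advancing time (a new reading comes with each control period).
- optics.grab_frame(name): name is "side" or "top"; returns the picture (400x640x3 uint8, blue, green, red); there is no depth.
- optics.camera_params(name): a dict with "fx", "fy", "cx", "cy" (pixels), "distortion" ([k1, k2, p1, p2, k3] as OpenCV has them; the pictures are not rectified), "eye" and "rotation" of the camera in the world. Camera axes: x right, y up, looking along -z (the intrinsics and any distortion apply to the point x, -y, -z); pixel columns grow to the right and rows downward; lengths in mm; the calibration is good to about 2 mm. A picture is of the moment at which its call begins. camera_params takes no time and is no camera call.
- r.sign_off(): hands the job in, once; it reports no verdict.
The state is a dict: "clock": time; "qpos": joint angles; "qvel": joint speeds; "joint_efforts": joint torques, N m; "eef_pos": TCP position; "tcp_rot": TCP orientation; "contact_force": force on the tool from outside, world axes, zero at the start; "wrist_torque": the same for the moment, N m; "opening": opening from 0.0 (shut) to 1.0 (fully open).
Only numpy, scipy, OpenCV 4.12 (cv2) and the standard library are available. Lean on these libraries where they do the work, as an engineer would, in place of code of your own. Each camera call takes 0.05 s, during which the arm holds its last target.

## Working session

There is one attempt and no reset: what is moved stays moved. The work goes in short steps, Python scripts to look and compute and a shell command to move; the robot and the scene stay as the last step left them, time stands still between calls to the robot, and variables do not carry over. Pictures are saved under pics/ and viewed, and the job is handed in when it is done.

```bash
ls; mkdir -p pics
python3 - <<'E'
from rig import r, optics
import cv2
print(r.sense(), r.pinch_z)
for n in("top","side"):
    cv2.imwrite(f"pics/{n}0.png",optics.grab_frame(n)); print(optics.camera_params(n))
E
```

```text
pics
{'clock': 0.0, 'qpos': array([ 1.11357442e+00,  3.53667723e-01,  1.63413211e+00, -2.41687249e-05,
        1.15517895e+00, -2.37436817e-03]), 'qvel': array([ 0.001936  , -0.00018898,  0.00060335,  0.00075999, -0.00140938,
        0.00154162]), 'joint_efforts': array([-4.57595925e-04, -6.05263495e+01, -3.42062581e+01,  3.09356892e-05,
        9.29452654e-03, -1.23116749e-05]), 'eef_pos': array([274.36370568, 561.03787057, 230.55031285]), 'tcp_rot': array([-3.14020647e+00,  1.88063850e-05,  2.68675490e+00]), 'contact_force': array([ 0.07477456, -0.34834404, -0.26789393]), 'wrist_torque': array([-0.02761122,  0.04063068,  0.01280919]), 'opening': 0.9987803384147608} 18.700000000000003
{'fx': 363.56576118011003, 'fy': 363.56576118011003, 'cx': 322.8676666512332, 'cy': 196.54375842808548, 'distortion': array([0.00313498, 0.        , 0.        , 0.        , 0.        ]), 'eye': array([377.48362351, -84.61922563, 951.6202356 ]), 'rotation': array([ 0.17988327,  0.018861  , -1.56308561])}
{'fx': 368.9974963200927, 'fy': 368.9974963200927, 'cx': 321.64300416075577, 'cy': 196.15897748685566, 'distortion': array([-0.00104546,  0.        ,  0.        ,  0.        ,  0.        ]), 'eye': array([ 186.62403178, -907.22369698,  731.4361531 ]), 'rotation': array([ 0.92964854, -0.01643957, -0.38227789])}
```

View pics/top0.png

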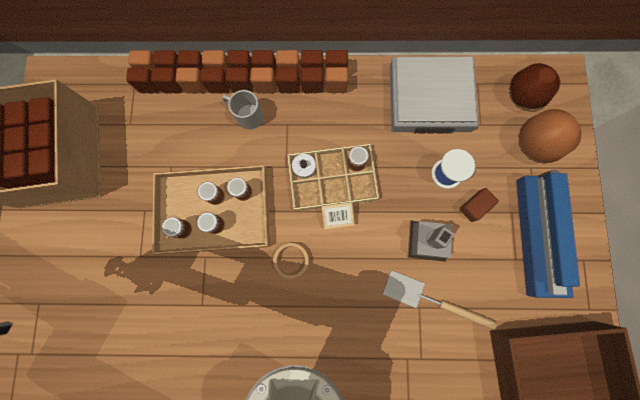

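View pics/side0.png

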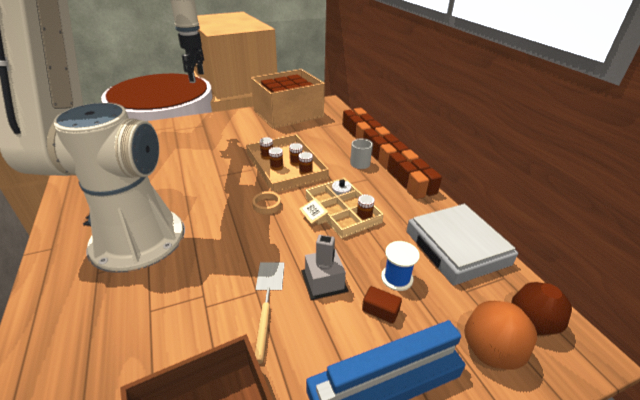

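The top view shows four jars in the bin (lids about (238,186), (207,190), (207,221), (170,226)), and the tray holds the tin at (304,165) and the packed jar at (358,155). The label is at (338,215), the reader in its holder at (440,236), and the tape, spool, scraper, cup and block are all visible. I'll zoom in next.

```bash
cat > h.py <<'E'
import numpy as np, cv2
from scipy.spatial.transform import Rotation as Ro
from rig import r, optics
class Cam:
    def __init__(s,n):
        p=optics.camera_params(n); s.K=np.array([[p['fx'],0,p['cx']],[0,p['fy'],p['cy']],[0,0,1]]); s.D=p['distortion']; s.e=np.array(p['eye']); s.R=Ro.from_euler('xyz',p['rotation']).as_matrix()
    def proj(s,P):
        c=(np.atleast_2d(P)-s.e)@s.R; c=c*[1,-1,-1]
        return cv2.projectPoints(c,np.zeros(3),np.zeros(3),s.K,s.D)[0][:,0]
    def ray(s,px):
        u=cv2.undistortPoints(np.array(px,float).reshape(-1,1,2),s.K,s.D)[:,0]
        d=np.c_[u[:,0],-u[:,1],-np.ones(len(u))]@s.R.T
        return d/np.linalg.norm(d,axis=1)[:,None]
    def plane(s,px,z):
        d=s.ray(px); return s.e+d*((z-s.e[2])/d[:,2])[:,None]
top=Cam('top'); side=Cam('side')
def tri(pt,ps):
    a=top.ray([pt])[0]; b=side.ray([ps])[0]
    A=np.c_[a,-b]; t=np.linalg.lstsq(A,side.e-top.e,rcond=None)[0]
    p,q=top.e+a*t[0],side.e+b*t[1]; return (p+q)/2,np.linalg.norm(p-q)
def crop(src,x0,y0,x1,y1,k,out):
    im=cv2.imread(src) if isinstance(src,str) else src
    cv2.imwrite(out,cv2.resize(im[y0:y1,x0:x1],None,fx=k,fy=k,interpolation=cv2.INTER_CUBIC))
E
python3 - <<'E'
from h import *
crop('pics/top0.png',145,135,385,265,3.3,'pics/tz.png')
crop('pics/side0.png',240,120,400,300,3.3,'pics/sz.png')
crop('pics/top0.png',380,140,500,330,3,'pics/tz2.png')
print(top.proj([[0,0,0],[274,561,231]]),side.proj([[0,0,0],[274,561,231]]))
E
```

```text
[[293.7716593  422.93295487]
 [ -5.1648319  314.75555611]] [[137.91593505 237.40936203]
 [197.63890226  81.39309002]]
```

View pics/tz.png

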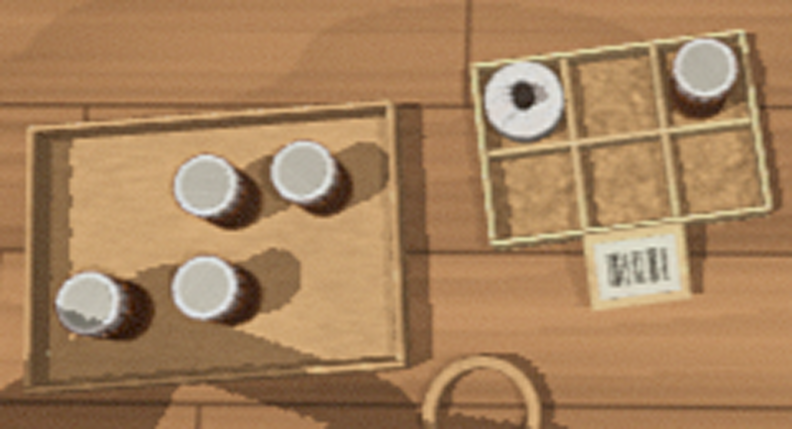

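View pics/sz.png

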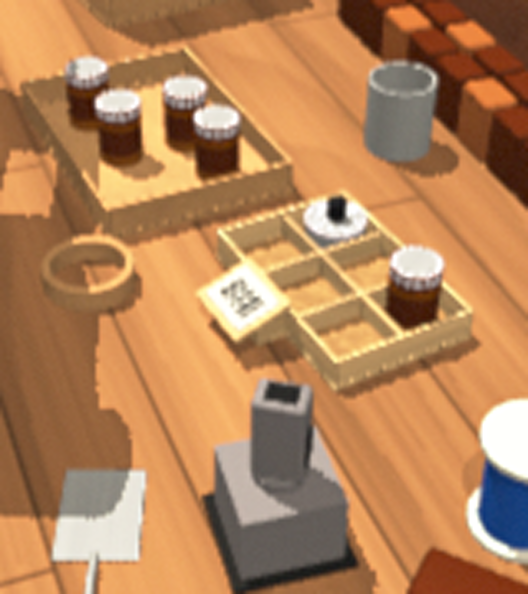

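View pics/tz2.png

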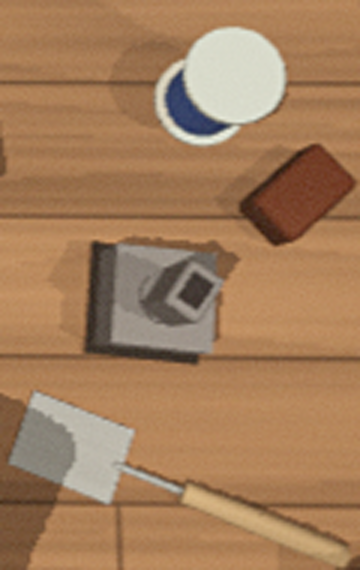

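Four jars in the bin, and four compartments are empty besides the tin's. Next I measure everything by mask and by ray onto known-height planes.

```bash
cat > meas.py <<'E'
from h import *
def tp(q,z): return top.plane(np.array(q)/3.3+[145-.5+.5/3.3,135-.5+.5/3.3],z)
tc=tp([(473,66),(745,33),(773,210),(491,243)],34)
print('tray corners',tc.round(1)); print('edges',[np.linalg.norm(tc[i]-tc[(i+1)%4]).round(1) for i in range(4)])
T=tc[:,:2].mean(0); v=(tc[0]-tc[1]+tc[3]-tc[2])[:2]; print('tray c',T,'yaw of +y-90',np.degrees(np.arctan2(v[1],v[0]))-90)
bc=tp([(28,128),(392,103),(407,367),(27,388)],40)
print('bin',bc.round(1),[np.linalg.norm(bc[i]-bc[(i+1)%4]).round(1) for i in range(4)],bc.mean(0)); v=(bc[0]-bc[1]+bc[3]-bc[2])[:2]; print('byaw',np.degrees(np.arctan2(v[1],v[0]))-90)
im=cv2.imread('pics/top0.png'); hsv=cv2.cvtColor(im,cv2.COLOR_BGR2HSV)
m=((hsv[...,1]<60)&(hsv[...,2]>95)).astype(np.uint8)
for (x0,y0,x1,y1) in [(150,165,270,250),(285,145,385,210)]:
    s=np.zeros_like(m); s[y0:y1,x0:x1]=m[y0:y1,x0:x1]
    for c in cv2.findContours(s,cv2.RETR_EXTERNAL,cv2.CHAIN_APPROX_NONE)[0]:
        if cv2.contourArea(c)<120: continue
        (e,ax,an)=cv2.fitEllipse(c); z=30 if (e[0]<320 and e[0]>285) else 70
        print(np.round(e,1),np.round(ax,1),top.plane([e],z).round(1))
E
python3 meas.py
```

```text
tray corners [[ 655.6   26.4   34. ]
 [ 683.3 -189.9   34. ]
 [ 540.3 -209.3   34. ]
 [ 513.4    8.9   34. ]]
edges [np.float64(218.1), np.float64(144.3), np.float64(219.9), np.float64(143.3)]
tray c [598.18141826 -90.9442559 ] yaw of +y-90 7.161423943894263
bin [[602.3 375.8  40. ]
 [623.5  88.8  40. ]
 [417.5  69.8  40. ]
 [399.9 357.9  40. ]] [np.float64(287.7), np.float64(206.8), np.float64(288.6), np.float64(203.3)] [510.79361361 223.08585944  40.        ]
byaw 3.861311543641307
[171.9 226.4] [18.3 20.2] [[461.8 302.1  70. ]]
[206.8 221.9] [18.6 19.9] [[473.3 216.9  70. ]]
[207.2 191. ] [18.1 19.1] [[550.5 220.9  70. ]]
[236.5 186.8] [18. 19.] [[561.5 148.4  70. ]]
[303.4 165.1] [23.3 23.5] [[628.5 -14.2  30. ]]
[358.1 155.6] [18.1 18.7] [[ 642.7 -154.4   70. ]]
```

Run:
```python
from h import *
crop('pics/top0.png',405,212,465,267,10,'pics/wz.png')
crop('pics/side0.png',295,225,355,305,7,'pics/wsz.png')
crop('pics/top0.png',285,140,385,232,8,'pics/trz.png')
crop('pics/side0.png',297,175,387,240,8,'pics/trs.png')
```

```text
(no output)
```

View pics/wz.png

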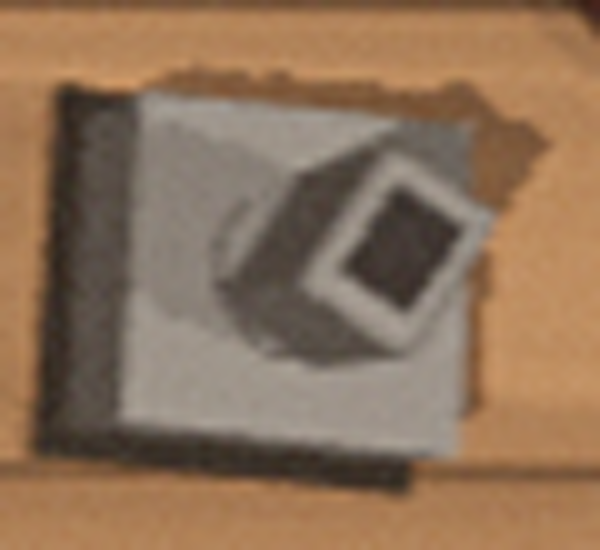

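View pics/wsz.png

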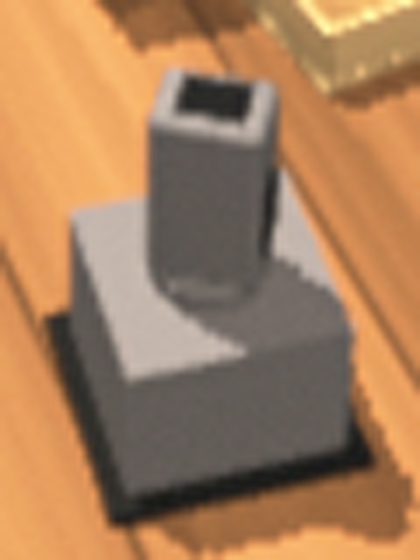

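View pics/trz.png

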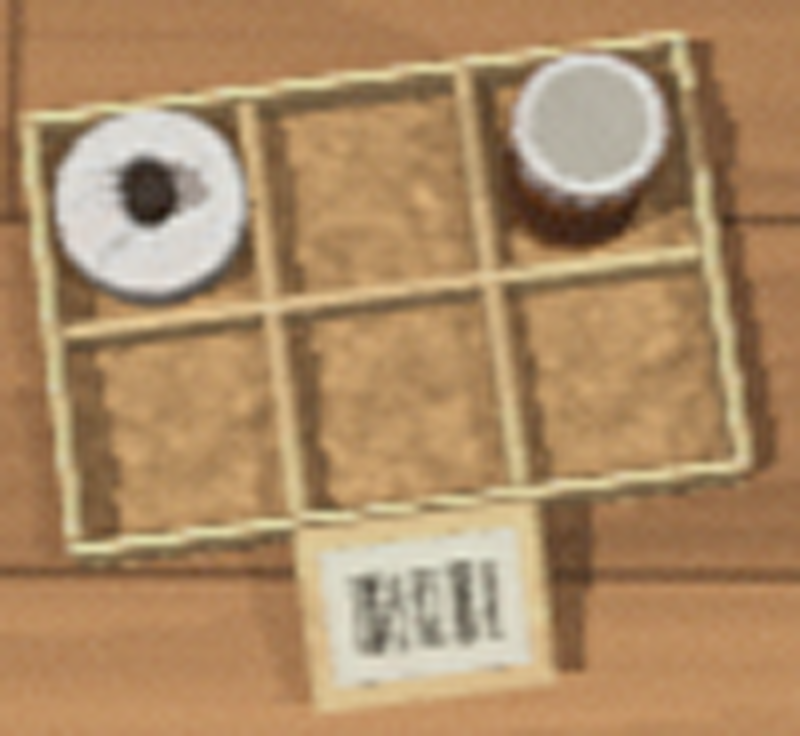

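View pics/trs.png

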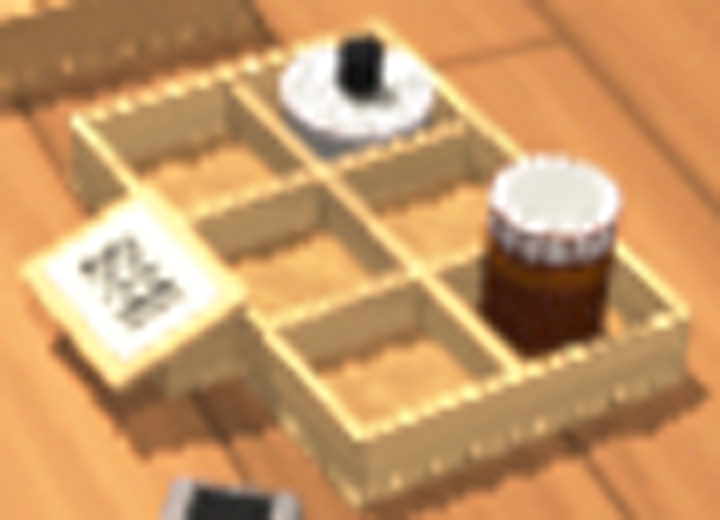

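Run:
```python
from h import *
P=lambda q,o,k:np.array(q)/k+np.array(o)-.5+.5/k
t=lambda q:P(q,(285,140),8); s=lambda q:P(q,(297,175),8)
pairs=[((25,116),(372,25)),((685,35),(688,310)),((750,465),(360,435)),((70,552),(75,122)),((278,308),(322,175)),((490,278),(418,270)),((432,608),(133,285)),((148,188),(360,42)),((590,122),(555,195))]
for a,b in pairs:
    z={7:56,8:76,6:40}.get(pairs.index((a,b)),34)
    print(np.round(tri(t(a),s(b))[0],1),round(tri(t(a),s(b))[1],1), 'top',top.plane([t(a)],z)[0].round(1),'side',side.plane([s(b)],z)[0].round(1))
w=lambda q:P(q,(405,212),10); ws=lambda q:P(q,(295,225),7)
print('wand top corners')
W=top.plane(w([(395,148),(495,213),(403,355),(303,280)]),146);print(W.round(1),W.mean(0))
d=W[1]-W[0];print(np.linalg.norm(W-np.roll(W,-1,0),axis=1),np.degrees(np.arctan2(d[1],d[0])), np.degrees(np.arctan2(*(W[2]-W[1])[[1,0]])))
print(side.plane(ws([(213,98)]),146), tri(w((402,248))[()],ws((213,98))))
H=top.plane(w([(138,93),(472,122),(455,455),(120,420)]),66);print('holder',H.round(1),H.mean(0),np.linalg.norm(H-np.roll(H,-1,0),axis=1))
H=side.plane(ws([(72,212),(278,178),(350,330),(128,380)]),66);print('holder',H.round(1),H.mean(0),np.linalg.norm(H-np.roll(H,-1,0),axis=1))
hs=cv2.cvtColor(cv2.imread('pics/side0.png'),cv2.COLOR_BGR2HSV)
for J in [(462,302),(473,217),(550.5,221),(561.5,148)]:
    print(side.proj([[*J,75]]),top.proj([[*J,75]]))
crop('pics/side0.png',240,125,330,195,8,'pics/bs.png')
```

```text
[655.4  27.8  33.7] 3.9 top [657.2  27.3  34. ] side [653.   27.3  34. ]
[ 684.4 -189.    35. ] 1.2 top [ 685.3 -189.3   34. ] side [ 684.3 -188.1   34. ]
[ 541.5 -207.7   33.7] 0.9 top [ 541.9 -207.8   34. ] side [ 540.8 -208.    34. ]
[513.    9.6  30.7] 0.5 top [512.7   9.2  34. ] side [511.2   5.4  34. ]
[593.7 -56.2  28.7] 0.8 top [592.9 -56.4  34. ] side [590.2 -62.6  34. ]
[ 603.7 -125.1   29.1] 1.2 top [ 603.1 -125.    34. ] side [ 600.1 -130.6   34. ]
[ 494.3 -106.    38.5] 0.9 top [ 494.6 -106.1   40. ] side [ 493.2 -107.7   40. ]
[626.3 -15.6  58.8] 0.7 top [626.8 -15.3  56. ] side [628.6 -11.8  56. ]
[ 642.5 -154.4   75.4] 1.1 top [ 642.8 -154.5   76. ] side [ 641.5 -155.1   76. ]
wand top corners
[[ 458.2 -336.   146. ]
 [ 444.1 -357.1  146. ]
 [ 413.  -335.4  146. ]
 [ 429.1 -314.5  146. ]] [ 436.10912833 -335.77936199  146.        ]
[25.39777735 37.89361344 26.4247627  36.19942787] -123.9151532954076 145.09268244803945
[[ 434.61217717 -336.92241989  146.        ]] (array([ 435.6138811 , -336.40260293,  145.38207132]), np.float64(1.45420081184557))
holder [[ 479.3 -299.6   66. ]
 [ 472.7 -379.9   66. ]
 [ 392.9 -371.4   66. ]
 [ 400.6 -292.2   66. ]] [ 436.37921266 -335.77331543   66.        ] [80.58892273 80.19736941 79.6064835  79.04496549]
holder [[ 399.5 -295.3   66. ]
 [ 474.5 -306.    66. ]
 [ 468.6 -380.8   66. ]
 [ 390.8 -374.1   66. ]] [ 433.36234714 -339.07975446   66.        ] [75.79447079 75.02097608 78.11267576 79.25503958]
[[266.1527628  139.93857881]] [[171.07130444 226.14709496]]
[[275.41725001 150.11439053]] [[206.09453101 221.83289583]]
[[295.73793748 145.9170679 ]] [[206.53009249 190.5996687 ]]
[[305.43718984 154.98001197]] [[236.13999622 186.35477163]]
```

View pics/bs.png

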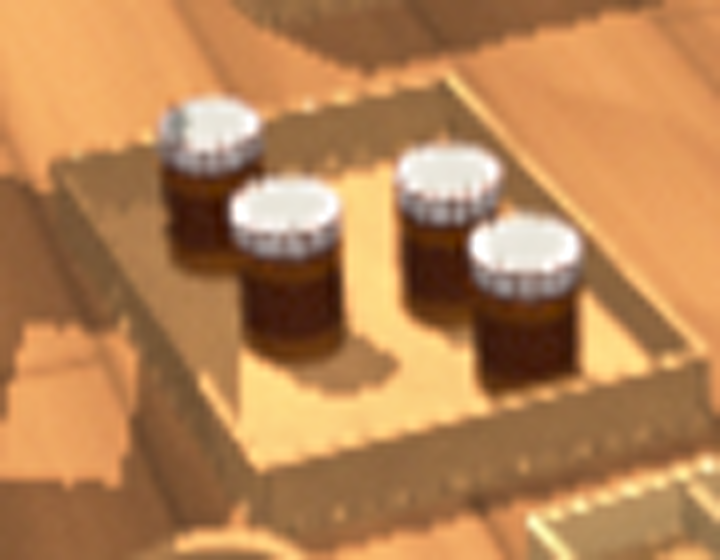

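```bash
cat > g.py <<'E'
import sys
from h import *
# usage g.py x y z [roll pitch yaw]
s=r.sense(); a=[float(v) for v in sys.argv[1:]]
R=Ro.from_euler('xyz',s['tcp_rot']); T=Ro.from_euler('xyz',a[3:6] if len(a)>3 else [np.pi,0,2.489])
if len(a)>=3:
    print('dp',R.inv().apply(np.array(a[:3])-s['eef_pos']).round(1),'ang',(R.inv()*T).as_rotvec().round(3))
print('t',round(s['clock'],2),'pos',s['eef_pos'].round(1),'rot',s['tcp_rot'].round(3),'open',round(s['opening']*85.4,1),'F',s['contact_force'].round(1),'j6',s['qpos'][5].round(2))
E
python3 g.py 560.5 147 180
```

```text
dp [-438.9 -246.3   50.9] ang [-0.001  0.     0.198]
t 0.1 pos [274.4 561.1 230.6] rot [-3.14  -0.     2.687] open 85.4 F [0.2 0.3 0.1] j6 -0.0
```

```bash
R='{"dp":[-438.9,-246.3,50],"angular":[-0.001,0,0.198],"fingers":72}'; : ; python3 -m creep '[{"dp":[-439,-246,50],"angular":[-0.001,0,0.198],"fingers":72},{"dp":[-439,-246,50],"angular":[-0.001,0,0.198],"fingers":72},{"dp":[-439,-246,50],"angular":[-0.001,0,0.198],"fingers":72},{"dp":[-439,-246,50],"angular":[-0.001,0,0.198],"fingers":72},{"dp":[-439,-246,50],"angular":[-0.001,0,0.198],"fingers":72}]' 40; python3 g.py 560.5 147 150
```

```text
clock: 0.52
eef_pos: [392.9, 389.2, 210.3]
tcp_rot: [3.141, -0.0, 2.489]
contact_force: [1.1, 0.6, -0.3]
opening: 0.843
dp [-280.2  -90.9   60.2] ang [ 0.001 -0.     0.   ]
t 0.52 pos [392.9 389.2 210.3] rot [ 3.141 -0.     2.489] open 72.0 F [ 1.1  0.6 -0.3] j6 -0.14
```

```bash
python3 -m creep '[{"dp":[-280,-91,60],"angular":[0,0,0],"fingers":72},{"dp":[-280,-91,60],"angular":[0,0,0],"fingers":72},{"dp":[-280,-91,60],"angular":[0,0,0],"fingers":72},{"dp":[-280,-91,60],"angular":[0,0,0],"fingers":72},{"dp":[-280,-91,60],"angular":[0,0,0],"fingers":72}]'; python3 g.py 560.5 147 130
```

```text
clock: 0.93
eef_pos: [509.0, 221.0, 168.5]
tcp_rot: [3.141, -0.0, 2.489]
contact_force: [0.6, 1.0, -0.0]
opening: 0.842
dp [-85.9 -27.6  38.4] ang [ 0.001 -0.    -0.   ]
t 0.93 pos [509.  221.  168.5] rot [ 3.141 -0.     2.489] open 71.9 F [ 0.6  1.  -0. ] j6 -0.51
```

```bash
python3 -m creep '[{"dp":[-86,-27.5,38],"angular":[0,0,0],"fingers":72},{"dp":[-86,-27.5,38],"angular":[0,0,0],"fingers":72},{"dp":[-86,-27.5,38],"angular":[0,0,0],"fingers":72},{"dp":[-86,-27.5,38],"angular":[0,0,0],"fingers":72}]'; python3 g.py 560.5 147 38
python3 - <<'E'
from h import *
a=optics.grab_frame('top');b=optics.grab_frame('side')
crop(a,150,140,390,260,3.3,'pics/a1.png'); crop(b,230,80,400,230,4,'pics/b1.png')
E
```

```text
clock: 1.27
eef_pos: [560.5, 146.0, 129.1]
tcp_rot: [-3.14, -0.001, 2.485]
contact_force: [-0.3, -0.1, 0.0]
opening: 0.844
dp [ 0.4  0.9 91.1] ang [-0.001 -0.001 -0.004]
t 1.27 pos [560.5 146.  129.1] rot [-3.140e+00 -1.000e-03  2.485e+00] open 72.1 F [-0.3 -0.1  0. ] j6 -0.66
```

View pics/a1.png

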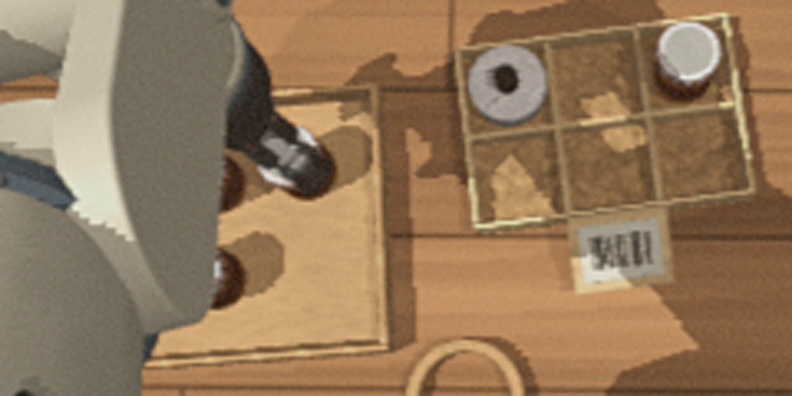

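View pics/b1.png

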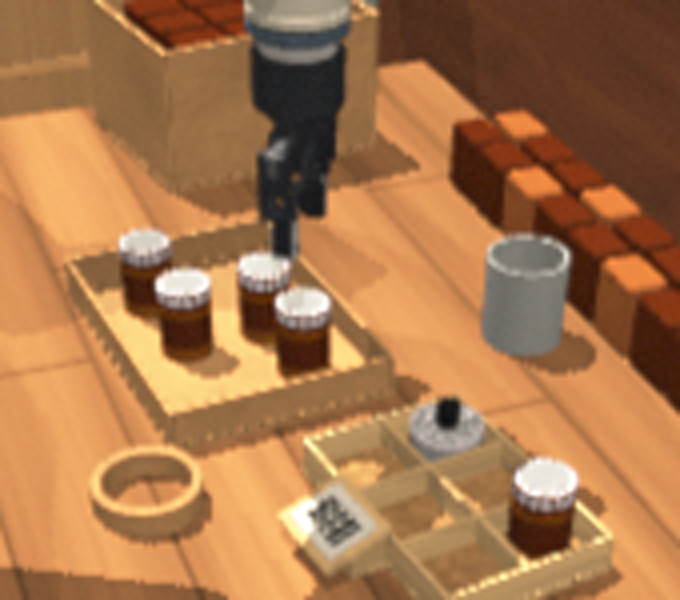

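The jars haven't moved, and the open gripper hangs straddling the jar nearest the tray (side crop, fingers at (283,240) and (313,195), lid at (303,300)). I'll descend and grip.

```bash
python3 -m creep '[{"dp":[0.4,1,40],"angular":[0,0,0],"fingers":72},{"dp":[0.4,1,75],"angular":[0,0,0],"fingers":72},{"dp":[0.4,1,91],"angular":[0,0,0],"fingers":72},{"dp":[0.4,1,91],"angular":[0,0,0],"fingers":72},{"dp":[0.4,1,91],"angular":[0,0,0],"fingers":45}]'; python3 -m creep '[{"dp":[0,0,0],"angular":[0,0,0],"fingers":40},{"dp":[0,0,0],"angular":[0,0,0],"fingers":40},{"dp":[0,0,0],"angular":[0,0,0],"fingers":40},{"dp":[0,0,0],"angular":[0,0,0],"fingers":40}]' 40; python3 g.py 560.5 147 160
```

```text
clock: 1.78
eef_pos: [559.6, 151.4, 40.2]
tcp_rot: [3.141, -0.001, 2.49]
contact_force: [0.6, -0.2, 0.0]
opening: 0.718
clock: 2.12
eef_pos: [561.6, 150.9, 41.9]
tcp_rot: [3.138, 0.001, 2.489]
contact_force: [-2.4, 3.2, 8.3]
opening: 0.547
dp [  -1.7   -3.3 -118.1] ang [ 0.004  0.001 -0.   ]
t 2.12 pos [561.6 150.9  41.9] rot [3.138e+00 1.000e-03 2.489e+00] open 46.7 F [-2.4  3.2  8.3] j6 -0.66
```

```bash
python3 -m creep '[{"dp":[0,0,-20],"angular":[0,0,0],"fingers":40},{"dp":[0,0,-50],"angular":[0,0,0],"fingers":40},{"dp":[0,0,-90],"angular":[0,0,0],"fingers":40},{"dp":[0,0,-118],"angular":[0,0,0],"fingers":40},{"dp":[0,0,-118],"angular":[0,0,0],"fingers":40}]';  python3 g.py 553.4 -23.6 160;python3 - <<'E'
from h import *
b=optics.grab_frame('side')
crop(b,230,80,400,230,4,'pics/b2.png')
E
python3 g.py 553.4 -23.6 160
```

```text
clock: 2.53
eef_pos: [564.0, 150.8, 164.8]
tcp_rot: [3.132, 0.006, 2.489]
contact_force: [1.6, 0.2, -0.9]
opening: 0.555
dp [ -97.5 -145.     4.1] ang [ 0.009  0.006 -0.   ]
t 2.53 pos [564.  150.8 164.8] rot [3.132 0.006 2.489] open 47.4 F [ 1.6  0.2 -0.9] j6 -0.66
dp [ -98.4 -143.9    1.5] ang [ 0.007  0.004 -0.   ]
t 2.58 pos [562.7 150.5 162. ] rot [3.135 0.004 2.489] open 47.3 F [ 0.4 -0.2 -1.7] j6 -0.66
```

View pics/b2.png

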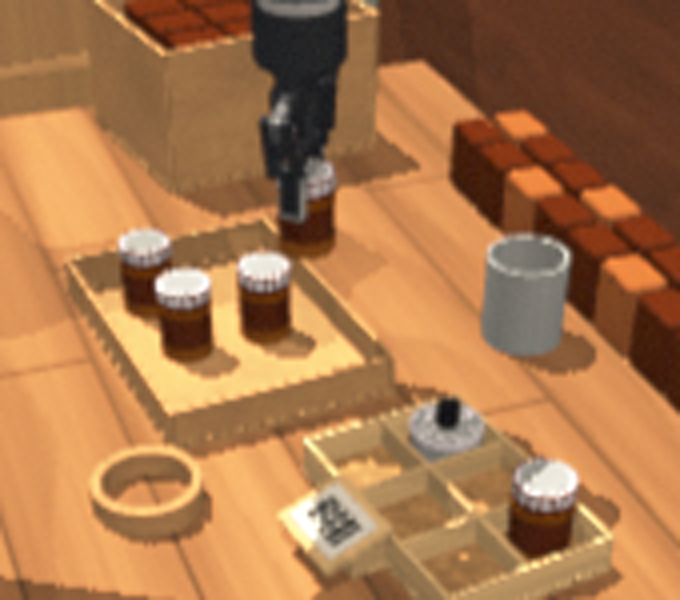

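Jar D is lifted clear, hanging upright at (305,215) in the crop, and the others are unmoved. Next stop is the compartment at tray (-36,+72).

```bash
python3 -m creep '[{"dp":[-20,-29,0],"angular":[0,0,0],"fingers":40},{"dp":[-44,-65,0],"angular":[0,0,0],"fingers":40},{"dp":[-68,-101,0],"angular":[0,0,0],"fingers":40},{"dp":[-88,-130,0],"angular":[0,0,0],"fingers":40},{"dp":[-98,-144,0],"angular":[0,0,0],"fingers":40}]' ; python3 -m creep '[{"dp":[0,0,0],"angular":[0,0,0],"fingers":40},{"dp":[0,0,0],"angular":[0,0,0],"fingers":40},{"dp":[0,0,0],"angular":[0,0,0],"fingers":40}]' ;python3 g.py 553.4 -23.6 60
```

```text
clock: 3.0
eef_pos: [549.1, -27.7, 156.8]
tcp_rot: [-3.141, -0.001, 2.487]
contact_force: [0.9, 1.1, -1.5]
opening: 0.549
clock: 3.25
eef_pos: [550.2, -23.5, 157.1]
tcp_rot: [3.141, -0.001, 2.488]
contact_force: [-0.3, -0.1, -2.0]
opening: 0.553
dp [-2.7  1.8 97.1] ang [ 0.001 -0.001 -0.001]
t 3.25 pos [550.2 -23.5 157.1] rot [ 3.141e+00 -1.000e-03  2.488e+00] open 47.2 F [-0.3 -0.1 -2. ] j6 -0.96
```

```bash
python3 -m creep '[{"dp":[-1,1,30],"angular":[0,0,0],"fingers":40},{"dp":[-2.7,1.8,65],"angular":[0,0,0],"fingers":40},{"dp":[-2.7,1.8,92],"angular":[0,0,0],"fingers":40},{"dp":[-2.7,1.8,100],"angular":[0,0,0],"fingers":40},{"dp":[-2.7,1.8,100],"angular":[0,0,0],"fingers":40}]' ; python3 -m creep '[{"dp":[0,0,0],"angular":[0,0,0],"fingers":40},{"dp":[0,0,0],"angular":[0,0,0],"fingers":40}]' ;python3 - <<'E'
from h import *
b=optics.grab_frame('side'); a=optics.grab_frame('top')
crop(b,290,120,400,250,4.5,'pics/b3.png');crop(a,230,80,400,240,4,'pics/a3.png')
E
python3 g.py 553.4 -23.6 42
```

```text
clock: 3.67
eef_pos: [552.1, -22.8, 55.6]
tcp_rot: [-3.14, -0.004, 2.49]
contact_force: [0.3, 0.3, -2.1]
opening: 0.552
clock: 3.83
eef_pos: [555.3, -23.7, 59.3]
tcp_rot: [3.139, 0.002, 2.49]
contact_force: [0.2, -0.1, -0.9]
opening: 0.553
dp [ 1.8 -0.9 17.5] ang [0.003 0.002 0.   ]
t 3.93 pos [555.3 -23.9  59.5] rot [3.139e+00 2.000e-03 2.489e+00] open 46.9 F [ 0.5  0.7 -1.1] j6 -0.97
```

View pics/b3.png

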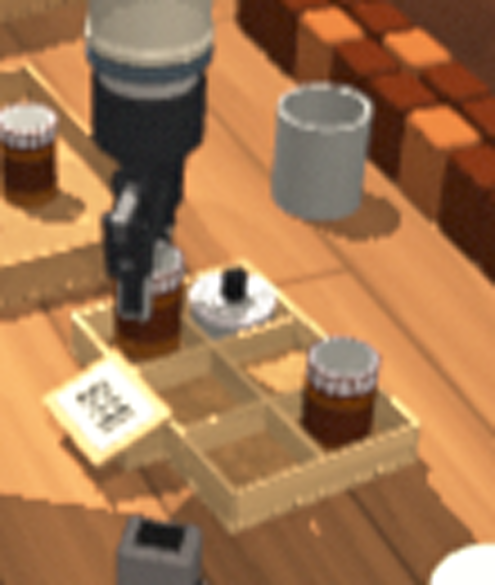

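View pics/a3.png

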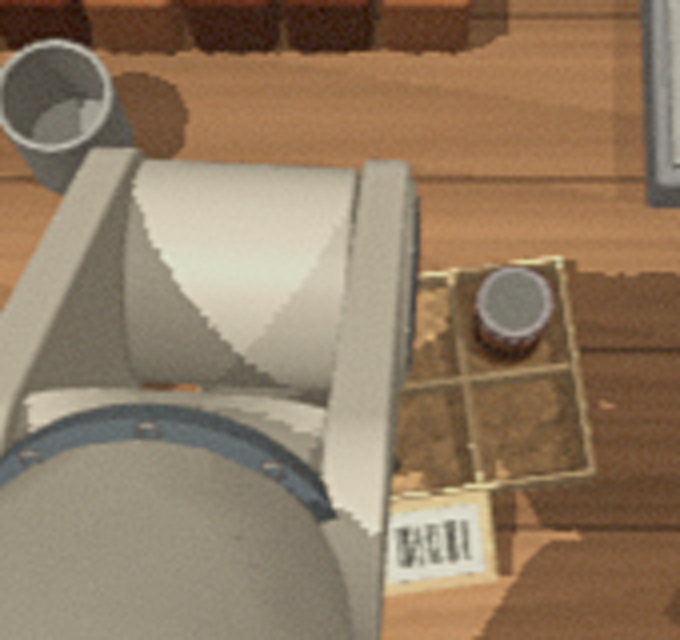

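The jar hangs over the front compartment nearest the bin, centred at (148,320) in the side crop. I'll lower it slowly.

```bash
python3 -m creep '[{"dp":[1,-0.5,4],"angular":[0,0,0],"fingers":40},{"dp":[1.8,-0.9,8],"angular":[0,0,0],"fingers":40},{"dp":[1.8,-0.9,11],"angular":[0,0,0],"fingers":40},{"dp":[1.8,-0.9,13],"angular":[0,0,0],"fingers":40},{"dp":[1.8,-0.9,13],"angular":[0,0,0],"fingers":40}]';python3 -m creep '[{"dp":[0,0,0.5],"angular":[0,0,0],"fingers":40},{"dp":[0,0,1],"angular":[0,0,0],"fingers":40},{"dp":[0,0,1],"angular":[0,0,0],"fingers":40}]' ; python3 g.py 553.4 -23.6 42
```

```text
clock: 4.35
eef_pos: [551.6, -23.8, 44.2]
tcp_rot: [3.141, -0.001, 2.489]
contact_force: [-0.3, 0.0, -1.3]
opening: 0.557
clock: 4.6
eef_pos: [552.1, -23.7, 43.8]
tcp_rot: [3.141, -0.0, 2.489]
contact_force: [0.1, -0.0, -2.1]
opening: 0.553
dp [-1.   0.9  1.8] ang [ 0.001 -0.    -0.   ]
t 4.6 pos [552.1 -23.7  43.8] rot [ 3.141 -0.     2.489] open 47.2 F [ 0.1 -0.  -2.1] j6 -0.97
```

```bash
python3 -m creep '[{"dp":[0,0,0.5],"angular":[0,0,0],"fingers":40},{"dp":[0,0,1],"angular":[0,0,0],"fingers":40},{"dp":[0,0,1.5],"angular":[0,0,0],"fingers":40},{"dp":[0,0,1.5],"angular":[0,0,0],"fingers":40}]' ; python3 g.py;python3 -m creep '[{"dp":[0,0,0.5],"angular":[0,0,0],"fingers":40},{"dp":[0,0,1],"angular":[0,0,0],"fingers":40},{"dp":[0,0,1],"angular":[0,0,0],"fingers":40}]'; python3 g.py
```

```text
clock: 4.93
eef_pos: [552.2, -23.7, 42.9]
tcp_rot: [3.14, 0.0, 2.489]
contact_force: [-1.3, -0.8, 5.0]
opening: 0.55
t 4.93 pos [552.2 -23.7  42.9] rot [3.14  0.    2.489] open 46.9 F [-1.3 -0.8  5. ] j6 -0.97
clock: 5.18
eef_pos: [552.2, -23.8, 42.8]
tcp_rot: [3.14, 0.0, 2.489]
contact_force: [-6.3, -0.2, 19.1]
opening: 0.552
t 5.18 pos [552.2 -23.8  42.8] rot [3.14  0.    2.489] open 47.2 F [-6.3 -0.2 19.1] j6 -0.97
```

Floor contact at TCP z 42.9. I'll ease off, open and rise.

```bash
python3 -m creep '[{"dp":[0,0,-1],"angular":[0,0,0],"fingers":40},{"dp":[0,0,-1],"angular":[0,0,0],"fingers":60},{"dp":[0,0,-1],"angular":[0,0,0],"fingers":70},{"dp":[0,0,-1],"angular":[0,0,0],"fingers":70}]';python3 -m creep '[{"dp":[0,0,-15],"angular":[0,0,0],"fingers":70},{"dp":[0,0,-50],"angular":[0,0,0],"fingers":70},{"dp":[0,0,-90],"angular":[0,0,0],"fingers":70},{"dp":[0,0,-110],"angular":[0,0,0],"fingers":70},{"dp":[0,0,-110],"angular":[0,0,0],"fingers":70}]';  python3 g.py 549.5 219.2 150
```

```text
clock: 5.52
eef_pos: [552.2, -23.7, 42.3]
tcp_rot: [3.14, 0.0, 2.489]
contact_force: [0.2, -0.2, -0.1]
opening: 0.819
clock: 5.93
eef_pos: [555.1, -23.9, 157.0]
tcp_rot: [3.136, 0.006, 2.489]
contact_force: [1.7, -0.3, 0.2]
opening: 0.823
dp [152.2 189.7   7.1] ang [ 0.005  0.006 -0.   ]
t 5.93 pos [555.1 -23.9 157. ] rot [3.136 0.006 2.489] open 70.3 F [ 1.7 -0.3  0.2] j6 -0.96
```

```bash
python3 -m creep '[{"dp":[14,18,0],"angular":[0,0,0],"fingers":70},{"dp":[38,48,0],"angular":[0,0,0],"fingers":70},{"dp":[62,79,0],"angular":[0,0,0],"fingers":70},{"dp":[87,111,0],"angular":[0,0,0],"fingers":70},{"dp":[112,143,0],"angular":[0,0,0],"fingers":70}]';python3 -m creep '[{"dp":[20,26,0],"angular":[0,0,0],"fingers":70},{"dp":[34,43,0],"angular":[0,0,0],"fingers":70},{"dp":[38,48,0],"angular":[0,0,0],"fingers":70},{"dp":[38,48,0],"angular":[0,0,0],"fingers":70},{"dp":[38,48,0],"angular":[0,0,0],"fingers":70}]'; python3 -m creep '[{"dp":[0,0,0],"angular":[0,0,0],"fingers":70},{"dp":[0,0,0],"angular":[0,0,0],"fingers":70}]'
python3 - <<'E'
from h import *
b=optics.grab_frame('side'); a=optics.grab_frame('top')
crop(b,230,80,400,230,4,'pics/b4.png');crop(a,150,140,390,260,3.3,'pics/a4.png')
E
python3 g.py 549.5 219.2 40
```

```text
clock: 6.35
eef_pos: [549.2, 159.3, 151.5]
tcp_rot: [3.141, -0.001, 2.488]
contact_force: [0.9, -0.0, -0.3]
opening: 0.821
clock: 6.77
eef_pos: [548.4, 218.5, 151.7]
tcp_rot: [-3.141, -0.0, 2.49]
contact_force: [-0.4, 0.0, 0.5]
opening: 0.82
clock: 6.93
eef_pos: [548.8, 217.6, 152.3]
tcp_rot: [3.141, -0.0, 2.487]
contact_force: [0.6, 0.0, 0.7]
opening: 0.816
dp [  0.4   1.3 112.5] ang [ 0.001 -0.    -0.002]
t 7.03 pos [549.  217.9 152.5] rot [ 3.141 -0.     2.487] open 70.3 F [ 0.  -0.1  0.4] j6 -0.54
```

View pics/b4.png

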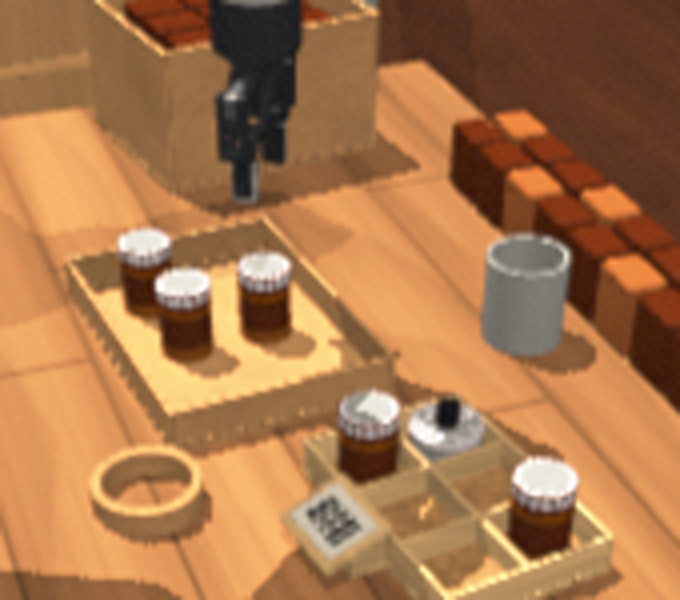

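View pics/a4.png

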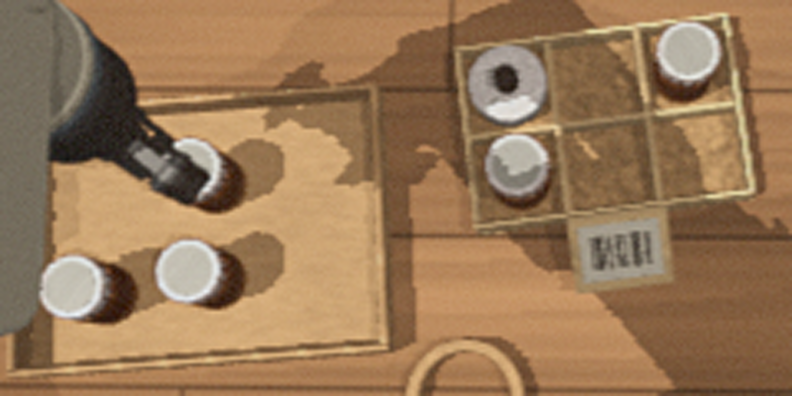

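The first jar stands upright in its compartment at (368,430) and the remaining three are unmoved. Down onto jar C.

```bash
python3 -m creep '[{"dp":[0.4,1,30],"angular":[0,0,0],"fingers":70},{"dp":[0.4,1,68],"angular":[0,0,0],"fingers":70},{"dp":[0.4,1,98],"angular":[0,0,0],"fingers":70},{"dp":[0.4,1,112],"angular":[0,0,0],"fingers":70},{"dp":[0.4,1,112],"angular":[0,0,0],"fingers":70}]'; python3 -m creep '[{"dp":[0,0,0],"angular":[0,0,0],"fingers":40},{"dp":[0,0,0],"angular":[0,0,0],"fingers":40},{"dp":[0,0,0],"angular":[0,0,0],"fingers":40},{"dp":[0,0,0],"angular":[0,0,0],"fingers":40},{"dp":[0,0,0],"angular":[0,0,0],"fingers":40}]' 40; python3 g.py 562.9 -95 155
```

```text
clock: 7.45
eef_pos: [546.9, 218.5, 37.1]
tcp_rot: [-3.137, -0.003, 2.488]
contact_force: [-0.2, -0.3, -0.1]
opening: 0.819
clock: 7.87
eef_pos: [550.0, 220.4, 41.8]
tcp_rot: [3.139, 0.001, 2.489]
contact_force: [-0.5, -1.1, 3.9]
opening: 0.553
dp [-201.9 -242.4 -113.6] ang [ 0.003  0.001 -0.   ]
t 7.87 pos [550.  220.4  41.8] rot [3.139e+00 1.000e-03 2.489e+00] open 47.2 F [-0.5 -1.1  3.9] j6 -0.54
```

```bash
python3 -m creep '[{"dp":[0,0,-20],"angular":[0,0,0],"fingers":40},{"dp":[0,0,-50],"angular":[0,0,0],"fingers":40},{"dp":[0,0,-90],"angular":[0,0,0],"fingers":40},{"dp":[0,0,-115],"angular":[0,0,0],"fingers":40},{"dp":[0,0,-115],"angular":[0,0,0],"fingers":40}]';  python3 -m creep '[{"dp":[0,0,0],"angular":[0,0,0],"fingers":40},{"dp":[0,0,0],"angular":[0,0,0],"fingers":40},{"dp":[0,0,0],"angular":[0,0,0],"fingers":40}]';python3 g.py 562.9 -95 155
```

```text
clock: 8.28
eef_pos: [552.3, 221.4, 161.7]
tcp_rot: [3.132, 0.005, 2.489]
contact_force: [1.5, 1.3, -1.8]
opening: 0.546
clock: 8.53
eef_pos: [548.0, 219.6, 154.0]
tcp_rot: [-3.14, -0.001, 2.489]
contact_force: [-0.0, 0.1, -2.5]
opening: 0.551
dp [-202.9 -240.9   -1. ] ang [-0.001 -0.001 -0.   ]
t 8.53 pos [548.  219.6 154. ] rot [-3.140e+00 -1.000e-03  2.489e+00] open 47.1 F [-0.   0.1 -2.5] j6 -0.54
```

```bash
python3 -m creep '[{"dp":[-14,-17,0],"angular":[0,0,0],"fingers":40},{"dp":[-38,-45,0],"angular":[0,0,0],"fingers":40},{"dp":[-64,-76,0],"angular":[0,0,0],"fingers":40},{"dp":[-90,-107,0],"angular":[0,0,0],"fingers":40},{"dp":[-116,-138,0],"angular":[0,0,0],"fingers":40}]';  python3 -m creep '[{"dp":[-26,-31,0],"angular":[0,0,0],"fingers":40},{"dp":[-52,-62,0],"angular":[0,0,0],"fingers":40},{"dp":[-74,-88,0],"angular":[0,0,0],"fingers":40},{"dp":[-87,-103,0],"angular":[0,0,0],"fingers":40},{"dp":[-87,-103,0],"angular":[0,0,0],"fingers":40}]';python3 -m creep '[{"dp":[0,0,0],"angular":[0,0,0],"fingers":40},{"dp":[0,0,0],"angular":[0,0,0],"fingers":40},{"dp":[0,0,0],"angular":[0,0,0],"fingers":40}]';python3 g.py 562.9 -95 60
```

```text
clock: 8.95
eef_pos: [556.2, 38.4, 153.7]
tcp_rot: [-3.141, -0.002, 2.49]
contact_force: [0.7, -0.8, -1.1]
opening: 0.548
clock: 9.37
eef_pos: [563.2, -98.4, 153.6]
tcp_rot: [-3.141, -0.001, 2.486]
contact_force: [0.3, -0.5, -1.8]
opening: 0.55
clock: 9.62
eef_pos: [563.5, -93.6, 154.5]
tcp_rot: [3.141, -0.002, 2.49]
contact_force: [-1.3, 0.6, -2.0]
opening: 0.553
dp [-0.5 -1.5 94.5] ang [ 0.001 -0.002  0.001]
t 9.62 pos [563.5 -93.6 154.5] rot [ 3.141e+00 -2.000e-03  2.490e+00] open 47.2 F [-1.3  0.6 -2. ] j6 -1.09
```

```bash
python3 -m creep '[{"dp":[-0.5,-1,30],"angular":[0,0,0],"fingers":40},{"dp":[-0.5,-1,62],"angular":[0,0,0],"fingers":40},{"dp":[-0.5,-1,88],"angular":[0,0,0],"fingers":40},{"dp":[-0.5,-1,97],"angular":[0,0,0],"fingers":40},{"dp":[-0.5,-1,97],"angular":[0,0,0],"fingers":40}]' ; python3 -m creep '[{"dp":[0,0,0],"angular":[0,0,0],"fingers":40},{"dp":[0,0,0],"angular":[0,0,0],"fingers":40},{"dp":[0,0,0],"angular":[0,0,0],"fingers":40}]' ;python3 - <<'E'
from h import *
b=optics.grab_frame('side')
crop(b,290,120,400,250,4.5,'pics/b5.png')
E
python3 g.py 562.9 -95 42.8
```

```text
clock: 10.03
eef_pos: [562.0, -94.4, 56.0]
tcp_rot: [-3.14, -0.004, 2.49]
contact_force: [-0.8, 0.3, -2.6]
opening: 0.553
clock: 10.28
eef_pos: [565.2, -95.7, 60.0]
tcp_rot: [3.139, 0.002, 2.489]
contact_force: [0.1, -0.7, -2.0]
opening: 0.548
dp [ 2.2 -0.7 17. ] ang [ 0.002  0.002 -0.   ]
t 10.33 pos [565.  -95.8  59.9] rot [3.139e+00 2.000e-03 2.489e+00] open 47.2 F [-0.7  0.5 -2.2] j6 -1.09
```

View pics/b5.png

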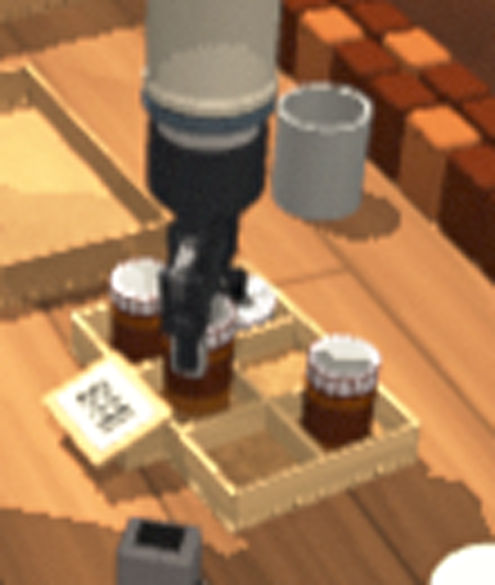

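The jar is over the middle front compartment at (198,370), clear of its neighbour. Lowering.

```bash
python3 -m creep '[{"dp":[1,-0.5,4],"angular":[0,0,0],"fingers":40},{"dp":[1.5,-0.7,8],"angular":[0,0,0],"fingers":40},{"dp":[1.5,-0.7,11],"angular":[0,0,0],"fingers":40},{"dp":[1.5,-0.7,13],"angular":[0,0,0],"fingers":40},{"dp":[1.5,-0.7,13],"angular":[0,0,0],"fingers":40}]';python3 -m creep '[{"dp":[0,0,1],"angular":[0,0,0],"fingers":40},{"dp":[0,0,2],"angular":[0,0,0],"fingers":40},{"dp":[0,0,2],"angular":[0,0,0],"fingers":40},{"dp":[0,0,2],"angular":[0,0,0],"fingers":40}]' ; python3 g.py
```

```text
clock: 10.75
eef_pos: [561.8, -95.3, 44.6]
tcp_rot: [3.141, -0.001, 2.489]
contact_force: [0.7, 0.9, -1.7]
opening: 0.55
clock: 11.08
eef_pos: [562.3, -95.3, 43.2]
tcp_rot: [3.141, -0.0, 2.489]
contact_force: [0.3, -0.1, -3.3]
opening: 0.551
t 11.08 pos [562.3 -95.3  43.2] rot [ 3.141 -0.     2.489] open 47.1 F [ 0.3 -0.1 -3.3] j6 -1.09
```

```bash
python3 -m creep '[{"dp":[0,0,0.5],"angular":[0,0,0],"fingers":40},{"dp":[0,0,1],"angular":[0,0,0],"fingers":40},{"dp":[0,0,1],"angular":[0,0,0],"fingers":40},{"dp":[0,0,1],"angular":[0,0,0],"fingers":40}]' ; python3 g.py
```

```text
clock: 11.42
eef_pos: [562.4, -95.4, 42.8]
tcp_rot: [3.14, 0.0, 2.489]
contact_force: [-1.5, -0.1, 5.0]
opening: 0.547
t 11.42 pos [562.4 -95.4  42.8] rot [3.14  0.    2.489] open 46.7 F [-1.5 -0.1  5. ] j6 -1.09
```

```bash
python3 -m creep '[{"dp":[0,0,0],"angular":[0,0,0],"fingers":60},{"dp":[0,0,0],"angular":[0,0,0],"fingers":70},{"dp":[0,0,0],"angular":[0,0,0],"fingers":70}]';python3 -m creep '[{"dp":[0,0,-15],"angular":[0,0,0],"fingers":70},{"dp":[0,0,-50],"angular":[0,0,0],"fingers":70},{"dp":[0,0,-90],"angular":[0,0,0],"fingers":70},{"dp":[0,0,-110],"angular":[0,0,0],"fingers":70},{"dp":[0,0,-110],"angular":[0,0,0],"fingers":70}]';  python3 g.py 472.8 215.2 150
python3 -m creep '[{"dp":[16,12,0],"angular":[0,0,0],"fingers":70},{"dp":[46,34,0],"angular":[0,0,0],"fingers":70},{"dp":[78,58,0],"angular":[0,0,0],"fingers":70},{"dp":[110,82,0],"angular":[0,0,0],"fingers":70},{"dp":[142,105,0],"angular":[0,0,0],"fingers":70}]'; python3 -m creep '[{"dp":[32,24,0],"angular":[0,0,0],"fingers":70},{"dp":[64,47,0],"angular":[0,0,0],"fingers":70},{"dp":[92,68,0],"angular":[0,0,0],"fingers":70},{"dp":[110,81,0],"angular":[0,0,0],"fingers":70},{"dp":[117.5,87,0],"angular":[0,0,0],"fingers":70}]'; python3 -m creep '[{"dp":[0,0,0],"angular":[0,0,0],"fingers":70},{"dp":[0,0,0],"angular":[0,0,0],"fingers":70},{"dp":[0,0,0],"angular":[0,0,0],"fingers":70}]'
python3 - <<'E'
from h import *
b=optics.grab_frame('side'); a=optics.grab_frame('top')
crop(b,230,80,400,230,4,'pics/b6.png');crop(a,150,140,390,260,3.3,'pics/a6.png')
E
python3 g.py 472.8 215.2 40
```

```text
clock: 11.67
eef_pos: [562.4, -95.4, 42.3]
tcp_rot: [3.14, 0.0, 2.489]
contact_force: [0.7, -0.6, 0.2]
opening: 0.823
clock: 12.08
eef_pos: [565.2, -96.0, 157.2]
tcp_rot: [3.137, 0.007, 2.489]
contact_force: [0.7, 0.0, -1.1]
opening: 0.822
dp [262.5 191.    6.2] ang [ 0.005  0.007 -0.   ]
t 12.08 pos [565.2 -96.  157.2] rot [3.137 0.007 2.489] open 70.2 F [ 0.7  0.  -1.1] j6 -1.09
clock: 12.5
eef_pos: [512.1, 75.5, 151.6]
tcp_rot: [3.141, -0.001, 2.488]
contact_force: [0.6, 0.3, 0.0]
opening: 0.821
clock: 12.92
eef_pos: [471.3, 217.2, 151.7]
tcp_rot: [3.141, -0.001, 2.491]
contact_force: [0.2, -0.5, -1.1]
opening: 0.819
clock: 13.17
eef_pos: [472.8, 213.6, 152.1]
tcp_rot: [3.141, -0.0, 2.488]
contact_force: [-0.4, 0.5, -0.4]
opening: 0.822
dp [  1.2   1.2 112.3] ang [ 0.001 -0.    -0.002]
t 13.27 pos [473.  213.5 152.3] rot [ 3.141 -0.     2.487] open 69.9 F [ 0.3 -0.2 -0.1] j6 -0.5
```

View pics/b6.png

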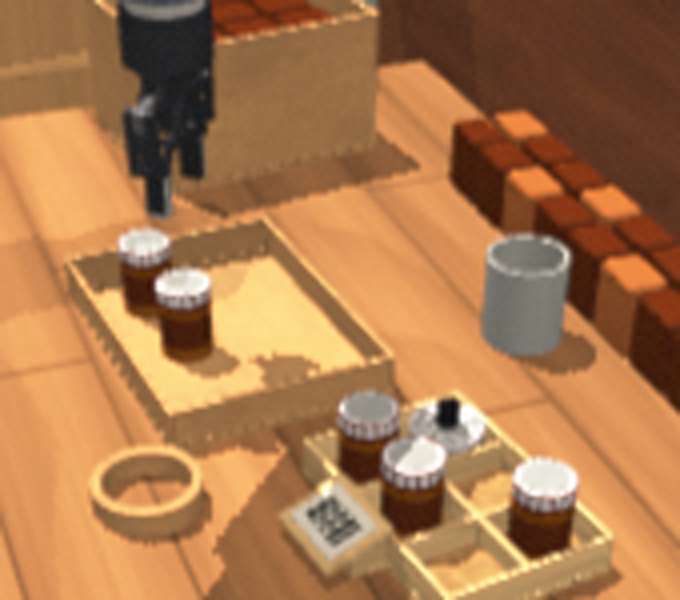

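View pics/a6.png

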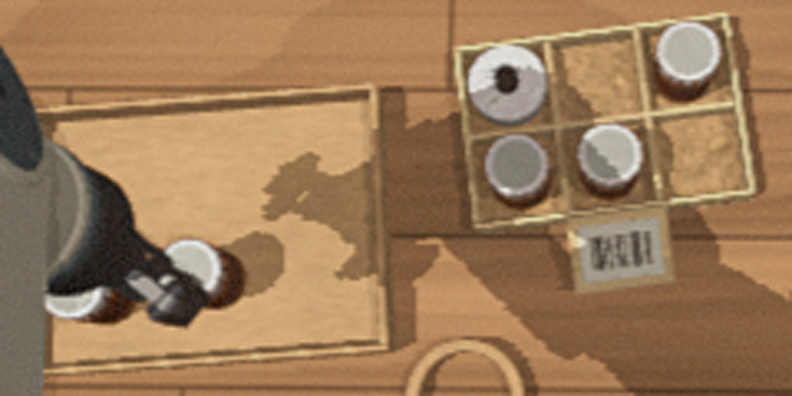

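Two jars are packed, and the jars at (183,300) and (145,265) in the side view haven't moved. Next is jar B.

```bash
python3 -m creep '[{"dp":[1,1,30],"angular":[0,0,0],"fingers":70},{"dp":[1,1,68],"angular":[0,0,0],"fingers":70},{"dp":[1,1,98],"angular":[0,0,0],"fingers":70},{"dp":[1,1,112],"angular":[0,0,0],"fingers":70},{"dp":[1,1,112],"angular":[0,0,0],"fingers":70}]'; python3 -m creep '[{"dp":[0,0,0],"angular":[0,0,0],"fingers":40},{"dp":[0,0,0],"angular":[0,0,0],"fingers":40},{"dp":[0,0,0],"angular":[0,0,0],"fingers":40},{"dp":[0,0,0],"angular":[0,0,0],"fingers":40},{"dp":[0,0,0],"angular":[0,0,0],"fingers":40}]' 40; python3 g.py
python3 -m creep '[{"dp":[0,0,-20],"angular":[0,0,0],"fingers":40},{"dp":[0,0,-50],"angular":[0,0,0],"fingers":40},{"dp":[0,0,-90],"angular":[0,0,0],"fingers":40},{"dp":[0,0,-115],"angular":[0,0,0],"fingers":40},{"dp":[0,0,-115],"angular":[0,0,0],"fingers":40}]';  python3 -m creep '[{"dp":[0,0,0],"angular":[0,0,0],"fingers":40},{"dp":[0,0,0],"angular":[0,0,0],"fingers":40},{"dp":[0,0,0],"angular":[0,0,0],"fingers":40}]';python3 g.py 572.4 -166.4 155
```

```text
clock: 13.68
eef_pos: [470.6, 214.1, 37.4]
tcp_rot: [-3.137, -0.003, 2.487]
contact_force: [-1.3, -0.5, -0.4]
opening: 0.816
clock: 14.1
eef_pos: [473.3, 216.4, 41.6]
tcp_rot: [3.139, 0.001, 2.489]
contact_force: [0.5, -1.9, 3.9]
opening: 0.552
t 14.1 pos [473.3 216.4  41.6] rot [3.139e+00 1.000e-03 2.489e+00] open 47.1 F [ 0.5 -1.9  3.9] j6 -0.49
clock: 14.52
eef_pos: [475.5, 217.5, 161.1]
tcp_rot: [3.133, 0.004, 2.489]
contact_force: [1.3, 0.3, -2.0]
opening: 0.55
clock: 14.77
eef_pos: [471.3, 215.6, 154.1]
tcp_rot: [-3.14, -0.001, 2.489]
contact_force: [0.2, -0.8, -2.9]
opening: 0.548
dp [-312.3 -242.1   -1. ] ang [-0.001 -0.001 -0.   ]
t 14.77 pos [471.3 215.6 154.1] rot [-3.140e+00 -1.000e-03  2.489e+00] open 46.8 F [ 0.2 -0.8 -2.9] j6 -0.49
```

```bash
python3 -m creep '[{"dp":[-16,-12,0],"angular":[0,0,0],"fingers":40},{"dp":[-44,-34,0],"angular":[0,0,0],"fingers":40},{"dp":[-74,-57,0],"angular":[0,0,0],"fingers":40},{"dp":[-105,-81,0],"angular":[0,0,0],"fingers":40},{"dp":[-136,-105,0],"angular":[0,0,0],"fingers":40}]';  python3 -m creep '[{"dp":[-31,-24,0],"angular":[0,0,0],"fingers":40},{"dp":[-62,-48,0],"angular":[0,0,0],"fingers":40},{"dp":[-93,-72,0],"angular":[0,0,0],"fingers":40},{"dp":[-122,-94,0],"angular":[0,0,0],"fingers":40},{"dp":[-146,-113,0],"angular":[0,0,0],"fingers":40}]';python3 -m creep '[{"dp":[-17,-13,0],"angular":[0,0,0],"fingers":40},{"dp":[-28,-22,0],"angular":[0,0,0],"fingers":40},{"dp":[-30,-24,0],"angular":[0,0,0],"fingers":40},{"dp":[-30,-24,0],"angular":[0,0,0],"fingers":40},{"dp":[-30,-24,0],"angular":[0,0,0],"fingers":40}]';python3 -m creep '[{"dp":[-0,0,0],"angular":[0,0,0],"fingers":40},{"dp":[0,0,0],"angular":[0,0,0],"fingers":40}]';python3 g.py 572.4 -166.4 60
```

```text
clock: 15.18
eef_pos: [515.9, 48.5, 153.8]
tcp_rot: [-3.141, -0.002, 2.49]
contact_force: [1.6, 0.2, -3.1]
opening: 0.548
clock: 15.6
eef_pos: [563.6, -130.8, 153.5]
tcp_rot: [-3.141, -0.002, 2.488]
contact_force: [0.3, -0.1, -2.2]
opening: 0.548
clock: 16.02
eef_pos: [572.6, -164.6, 154.3]
tcp_rot: [3.141, -0.002, 2.489]
contact_force: [-0.2, -0.5, -3.1]
opening: 0.551
clock: 16.18
eef_pos: [573.1, -164.4, 155.1]
tcp_rot: [3.141, -0.001, 2.49]
contact_force: [-0.2, 0.5, -2.7]
opening: 0.547
dp [-0.7 -2.1 95.1] ang [ 0.001 -0.001  0.001]
t 16.18 pos [ 573.1 -164.4  155.1] rot [ 3.141e+00 -1.000e-03  2.490e+00] open 46.7 F [-0.2  0.5 -2.7] j6 -1.2
```

```bash
python3 -m creep '[{"dp":[-0.7,-1,30],"angular":[0,0,0],"fingers":40},{"dp":[-0.7,-1,62],"angular":[0,0,0],"fingers":40},{"dp":[-0.7,-1,88],"angular":[0,0,0],"fingers":40},{"dp":[-0.7,-1,97],"angular":[0,0,0],"fingers":40},{"dp":[-0.7,-1,97],"angular":[0,0,0],"fingers":40}]' ; python3 -m creep '[{"dp":[0,0,0],"angular":[0,0,0],"fingers":40},{"dp":[0,0,0],"angular":[0,0,0],"fingers":40},{"dp":[0,0,0],"angular":[0,0,0],"fingers":40}]' ;python3 - <<'E'
from h import *
b=optics.grab_frame('side')
crop(b,290,120,400,250,4.5,'pics/b7.png')
E
python3 g.py 572.4 -166.4 42.8
```

```text
clock: 16.6
eef_pos: [571.6, -165.6, 56.1]
tcp_rot: [-3.141, -0.004, 2.49]
contact_force: [-0.5, 0.1, -2.0]
opening: 0.55
clock: 16.85
eef_pos: [574.7, -167.0, 60.0]
tcp_rot: [3.14, 0.003, 2.489]
contact_force: [0.2, -1.0, -2.6]
opening: 0.547
dp [ 2.1 -0.8 17.1] ang [ 0.002  0.003 -0.   ]
t 16.9 pos [ 574.5 -167.    59.9] rot [3.140e+00 3.000e-03 2.489e+00] open 47.3 F [-0.6  0.7 -2.4] j6 -1.21
```

View pics/b7.png

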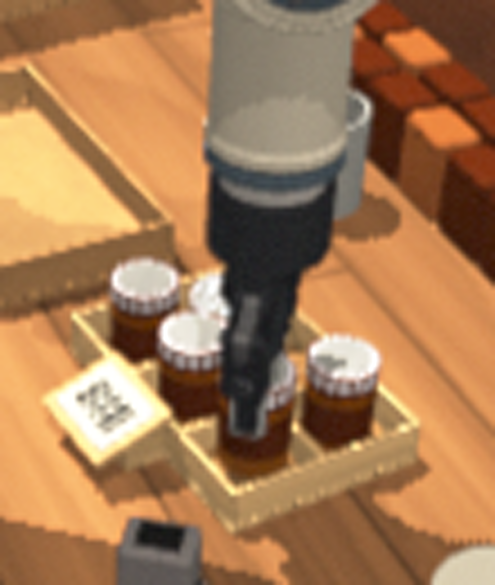

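The third jar is over the front right compartment at (255,420). Lowering.

```bash
python3 -m creep '[{"dp":[1,-0.5,4],"angular":[0,0,0],"fingers":40},{"dp":[1.5,-0.7,8],"angular":[0,0,0],"fingers":40},{"dp":[1.5,-0.7,12],"angular":[0,0,0],"fingers":40},{"dp":[1.5,-0.7,14],"angular":[0,0,0],"fingers":40},{"dp":[1.5,-0.7,14],"angular":[0,0,0],"fingers":40}]';python3 -m creep '[{"dp":[0,0,0.5],"angular":[0,0,0],"fingers":40},{"dp":[0,0,1],"angular":[0,0,0],"fingers":40},{"dp":[0,0,1.5],"angular":[0,0,0],"fingers":40},{"dp":[0,0,1.5],"angular":[0,0,0],"fingers":40}]' ; python3 g.py
```

```text
clock: 17.32
eef_pos: [571.2, -166.3, 43.4]
tcp_rot: [3.141, -0.001, 2.489]
contact_force: [-0.3, 0.8, -2.5]
opening: 0.553
clock: 17.65
eef_pos: [571.8, -166.5, 42.7]
tcp_rot: [3.141, 0.0, 2.489]
contact_force: [-0.1, 0.2, -3.0]
opening: 0.548
t 17.65 pos [ 571.8 -166.5   42.7] rot [3.141 0.    2.489] open 46.8 F [-0.1  0.2 -3. ] j6 -1.21
```

```bash
python3 -m creep '[{"dp":[0,0,0.5],"angular":[0,0,0],"fingers":40},{"dp":[0,0,0.8],"angular":[0,0,0],"fingers":40},{"dp":[0,0,0.8],"angular":[0,0,0],"fingers":40},{"dp":[0,0,0.8],"angular":[0,0,0],"fingers":40}]' ; python3 g.py
```

```text
clock: 17.98
eef_pos: [571.9, -166.4, 42.6]
tcp_rot: [3.14, 0.0, 2.489]
contact_force: [-2.3, 1.3, 4.3]
opening: 0.553
t 17.98 pos [ 571.9 -166.4   42.6] rot [3.14  0.    2.489] open 47.2 F [-2.3  1.3  4.3] j6 -1.21
```

```bash
python3 -m creep '[{"dp":[0,0,0],"angular":[0,0,0],"fingers":60},{"dp":[0,0,0],"angular":[0,0,0],"fingers":70},{"dp":[0,0,0],"angular":[0,0,0],"fingers":70}]';python3 -m creep '[{"dp":[0,0,-15],"angular":[0,0,0],"fingers":70},{"dp":[0,0,-50],"angular":[0,0,0],"fingers":70},{"dp":[0,0,-90],"angular":[0,0,0],"fingers":70},{"dp":[0,0,-110],"angular":[0,0,0],"fingers":70},{"dp":[0,0,-110],"angular":[0,0,0],"fingers":70}]'
python3 -m creep '[{"dp":[16,13,0],"angular":[0,0,0],"fingers":70},{"dp":[44,36,0],"angular":[0,0,0],"fingers":70},{"dp":[75,61,0],"angular":[0,0,0],"fingers":70},{"dp":[106,87,0],"angular":[0,0,0],"fingers":70},{"dp":[137,112,0],"angular":[0,0,0],"fingers":70}]'; python3 -m creep '[{"dp":[31,25,0],"angular":[0,0,0],"fingers":70},{"dp":[62,51,0],"angular":[0,0,0],"fingers":70},{"dp":[93,76,0],"angular":[0,0,0],"fingers":70},{"dp":[124,101,0],"angular":[0,0,0],"fingers":70},{"dp":[155,127,0],"angular":[0,0,0],"fingers":70}]'; python3 -m creep '[{"dp":[30,24,0],"angular":[0,0,0],"fingers":70},{"dp":[54,44,0],"angular":[0,0,0],"fingers":70},{"dp":[71,58,0],"angular":[0,0,0],"fingers":70},{"dp":[79,64,0],"angular":[0,0,0],"fingers":70},{"dp":[79,64,0],"angular":[0,0,0],"fingers":70}]';python3 -m creep '[{"dp":[0,0,0],"angular":[0,0,0],"fingers":70},{"dp":[0,0,0],"angular":[0,0,0],"fingers":70}]'
python3 - <<'E'
from h import *
b=optics.grab_frame('side'); a=optics.grab_frame('top')
crop(b,230,80,400,230,4,'pics/b8.png');crop(a,150,140,390,260,3.3,'pics/a8.png')
E
python3 g.py 461.3 300 40
```

```text
clock: 18.23
eef_pos: [571.9, -166.4, 42.0]
tcp_rot: [3.14, 0.0, 2.489]
contact_force: [-0.1, -0.9, 0.0]
opening: 0.815
clock: 18.65
eef_pos: [574.8, -167.4, 157.1]
tcp_rot: [3.138, 0.008, 2.489]
contact_force: [0.7, -1.4, 0.1]
opening: 0.825
clock: 19.07
eef_pos: [529.9, 7.1, 151.3]
tcp_rot: [3.141, -0.001, 2.488]
contact_force: [1.1, -0.4, -0.1]
opening: 0.815
clock: 19.48
eef_pos: [483.6, 202.3, 151.5]
tcp_rot: [3.141, -0.0, 2.489]
contact_force: [0.4, 0.7, 0.4]
opening: 0.818
clock: 19.9
eef_pos: [460.2, 301.1, 151.6]
tcp_rot: [3.141, -0.0, 2.491]
contact_force: [0.6, 0.5, -0.7]
opening: 0.819
clock: 20.07
eef_pos: [461.0, 298.3, 151.8]
tcp_rot: [3.142, -0.0, 2.488]
contact_force: [-0.6, 0.5, -0.6]
opening: 0.82
dp [  1.1   1.3 112.1] ang [ 0.001  0.    -0.002]
t 20.17 pos [461.3 298.2 152.1] rot [3.141 0.    2.487] open 69.9 F [0.7 0.9 0.1] j6 -0.35
```

View pics/b8.png

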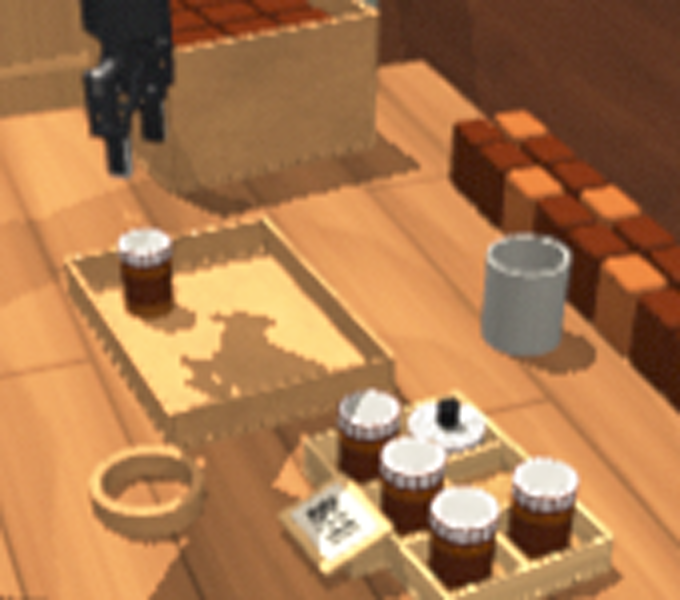

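View pics/a8.png

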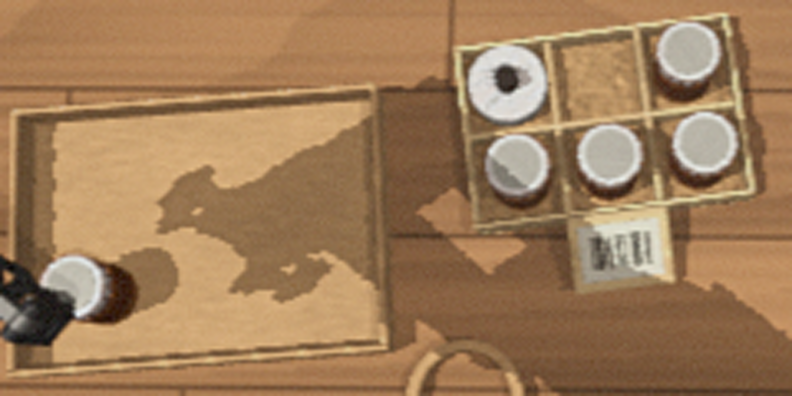

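Three jars are packed; the last one is in the bin corner at (147,270) and hasn't moved. Picking it.

```bash
python3 -m creep '[{"dp":[1,1,30],"angular":[0,0,0],"fingers":70},{"dp":[1,1,68],"angular":[0,0,0],"fingers":70},{"dp":[1,1,98],"angular":[0,0,0],"fingers":70},{"dp":[1,1,112],"angular":[0,0,0],"fingers":70},{"dp":[1,1,112],"angular":[0,0,0],"fingers":70}]'; python3 -m creep '[{"dp":[0,0,0],"angular":[0,0,0],"fingers":40},{"dp":[0,0,0],"angular":[0,0,0],"fingers":40},{"dp":[0,0,0],"angular":[0,0,0],"fingers":40},{"dp":[0,0,0],"angular":[0,0,0],"fingers":40},{"dp":[0,0,0],"angular":[0,0,0],"fingers":40}]' 40; python3 g.py
python3 -m creep '[{"dp":[0,0,-20],"angular":[0,0,0],"fingers":40},{"dp":[0,0,-50],"angular":[0,0,0],"fingers":40},{"dp":[0,0,-90],"angular":[0,0,0],"fingers":40},{"dp":[0,0,-115],"angular":[0,0,0],"fingers":40},{"dp":[0,0,-115],"angular":[0,0,0],"fingers":40}]';  python3 -m creep '[{"dp":[0,0,0],"angular":[0,0,0],"fingers":40},{"dp":[0,0,0],"angular":[0,0,0],"fingers":40},{"dp":[0,0,0],"angular":[0,0,0],"fingers":40}]';python3 g.py 634.3 -85.4 155
```

```text
clock: 20.58
eef_pos: [459.1, 298.6, 37.1]
tcp_rot: [-3.137, -0.002, 2.487]
contact_force: [0.5, -0.6, -0.3]
opening: 0.819
clock: 21.0
eef_pos: [461.7, 301.4, 41.5]
tcp_rot: [3.139, 0.001, 2.489]
contact_force: [-0.3, -0.3, 4.7]
opening: 0.548
t 21.0 pos [461.7 301.4  41.5] rot [3.139e+00 1.000e-03 2.489e+00] open 46.8 F [-0.3 -0.3  4.7] j6 -0.34
clock: 21.42
eef_pos: [463.6, 302.9, 161.2]
tcp_rot: [3.132, 0.003, 2.489]
contact_force: [1.4, 0.3, -0.9]
opening: 0.552
clock: 21.67
eef_pos: [459.7, 300.3, 153.8]
tcp_rot: [-3.14, -0.001, 2.489]
contact_force: [0.3, 0.0, -2.3]
opening: 0.555
dp [-372.9 -200.4   -1.3] ang [-0.002 -0.001 -0.   ]
t 21.67 pos [459.7 300.3 153.8] rot [-3.140e+00 -1.000e-03  2.489e+00] open 47.4 F [ 0.3  0.  -2.3] j6 -0.34
```

```bash
python3 -m creep '[{"dp":[-18,-10,0],"angular":[0,0,0],"fingers":40},{"dp":[-50,-27,0],"angular":[0,0,0],"fingers":40},{"dp":[-85,-46,0],"angular":[0,0,0],"fingers":40},{"dp":[-120,-64,0],"angular":[0,0,0],"fingers":40},{"dp":[-155,-83,0],"angular":[0,0,0],"fingers":40}]';  python3 -m creep '[{"dp":[-35,-19,0],"angular":[0,0,0],"fingers":40},{"dp":[-70,-38,0],"angular":[0,0,0],"fingers":40},{"dp":[-105,-56,0],"angular":[0,0,0],"fingers":40},{"dp":[-140,-75,0],"angular":[0,0,0],"fingers":40},{"dp":[-170,-91,0],"angular":[0,0,0],"fingers":40}]';python3 -m creep '[{"dp":[-24,-13,0],"angular":[0,0,0],"fingers":40},{"dp":[-40,-22,0],"angular":[0,0,0],"fingers":40},{"dp":[-48,-26,0],"angular":[0,0,0],"fingers":40},{"dp":[-48,-26,0],"angular":[0,0,0],"fingers":40},{"dp":[-48,-26,0],"angular":[0,0,0],"fingers":40}]';python3 -m creep '[{"dp":[-0,0,0],"angular":[0,0,0],"fingers":40},{"dp":[0,0,0],"angular":[0,0,0],"fingers":40}]';python3 g.py 634.3 -85.4 60
```

```text
clock: 22.08
eef_pos: [533.0, 139.2, 153.5]
tcp_rot: [-3.141, -0.002, 2.49]
contact_force: [0.3, 0.8, -2.2]
opening: 0.552
clock: 22.5
eef_pos: [613.0, -37.2, 153.2]
tcp_rot: [-3.141, -0.002, 2.488]
contact_force: [1.0, -0.3, -1.5]
opening: 0.547
clock: 22.92
eef_pos: [634.7, -84.0, 153.7]
tcp_rot: [3.141, -0.002, 2.488]
contact_force: [-0.6, 0.5, -2.2]
opening: 0.552
clock: 23.08
eef_pos: [635.0, -83.1, 154.7]
tcp_rot: [3.141, -0.001, 2.49]
contact_force: [0.9, -0.1, -1.8]
opening: 0.55
dp [-0.9 -2.3 94.7] ang [ 0.001 -0.001  0.001]
t 23.08 pos [635.  -83.1 154.7] rot [ 3.141e+00 -1.000e-03  2.490e+00] open 46.9 F [ 0.9 -0.1 -1.8] j6 -1.05
```

```bash
python3 -m creep '[{"dp":[-0.7,-1.5,30],"angular":[0,0,0],"fingers":40},{"dp":[-0.7,-1.5,60],"angular":[0,0,0],"fingers":40},{"dp":[-0.7,-1.5,75],"angular":[0,0,0],"fingers":40},{"dp":[-0.7,-1.5,80],"angular":[0,0,0],"fingers":40},{"dp":[-0.7,-1.5,80],"angular":[0,0,0],"fingers":40}]' ; python3 -m creep '[{"dp":[0,0,0],"angular":[0,0,0],"fingers":40},{"dp":[0,0,0],"angular":[0,0,0],"fingers":40},{"dp":[0,0,0],"angular":[0,0,0],"fingers":40}]' ;python3 - <<'E'
from h import *
b=optics.grab_frame('side');a=optics.grab_frame('top')
crop(b,290,120,400,250,4.5,'pics/b9.png');crop(a,270,120,400,240,4.5,'pics/a9.png')
E
python3 g.py 634.3 -85.4 42.8
```

```text
clock: 23.5
eef_pos: [634.2, -85.0, 73.8]
tcp_rot: [-3.141, -0.002, 2.49]
contact_force: [1.1, -0.1, -2.2]
opening: 0.548
clock: 23.75
eef_pos: [636.4, -86.0, 76.6]
tcp_rot: [3.139, 0.002, 2.489]
contact_force: [0.6, -0.0, -0.3]
opening: 0.547
dp [ 1.8 -0.5 33.4] ang [ 0.002  0.001 -0.   ]
t 23.85 pos [636.  -86.1  76.2] rot [3.140e+00 1.000e-03 2.489e+00] open 47.1 F [-0.2 -0.  -1.6] j6 -1.06
```

View pics/b9.png

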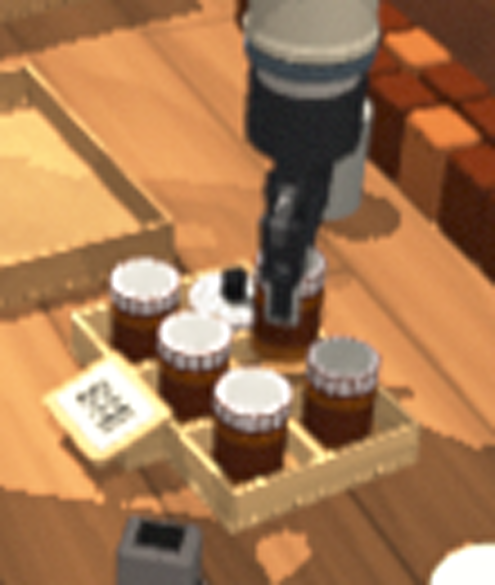

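View pics/a9.png

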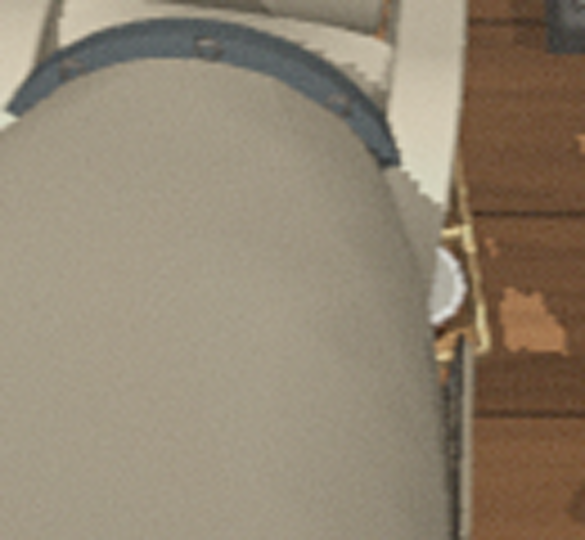

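The last jar hangs over the rear middle compartment between the tin and the packed jar. Lowering.

```bash
python3 -m creep '[{"dp":[1,-0.5,6],"angular":[0,0,0],"fingers":40},{"dp":[1.5,-0.5,14],"angular":[0,0,0],"fingers":40},{"dp":[1.5,-0.5,22],"angular":[0,0,0],"fingers":40},{"dp":[1.5,-0.5,28],"angular":[0,0,0],"fingers":40},{"dp":[1.5,-0.5,30],"angular":[0,0,0],"fingers":40}]';python3 -m creep '[{"dp":[0,0,0],"angular":[0,0,0],"fingers":40},{"dp":[0,0,0],"angular":[0,0,0],"fingers":40},{"dp":[0,0,0],"angular":[0,0,0],"fingers":40}]' ; python3 g.py
```

```text
clock: 24.27
eef_pos: [632.8, -85.4, 43.2]
tcp_rot: [-3.141, -0.002, 2.489]
contact_force: [-1.2, 0.2, -2.1]
opening: 0.55
clock: 24.52
eef_pos: [634.1, -85.6, 45.2]
tcp_rot: [3.14, 0.0, 2.489]
contact_force: [0.3, -0.8, -1.5]
opening: 0.55
t 24.52 pos [634.1 -85.6  45.2] rot [3.14  0.    2.489] open 47.0 F [ 0.3 -0.8 -1.5] j6 -1.06
```

```bash
python3 -m creep '[{"dp":[0,0,1],"angular":[0,0,0],"fingers":40},{"dp":[0,0,2],"angular":[0,0,0],"fingers":40},{"dp":[0,0,2],"angular":[0,0,0],"fingers":40},{"dp":[0,0,2],"angular":[0,0,0],"fingers":40}]';python3 g.py;python3 -m creep '[{"dp":[0,0,0.4],"angular":[0,0,0],"fingers":40},{"dp":[0,0,0.8],"angular":[0,0,0],"fingers":40},{"dp":[0,0,0.8],"angular":[0,0,0],"fingers":40}]' ; python3 g.py
```

```text
clock: 24.85
eef_pos: [633.9, -85.5, 43.1]
tcp_rot: [3.141, 0.0, 2.489]
contact_force: [0.4, 0.3, -2.1]
opening: 0.549
t 24.85 pos [633.9 -85.5  43.1] rot [3.141 0.    2.489] open 46.9 F [ 0.4  0.3 -2.1] j6 -1.06
clock: 25.1
eef_pos: [634.0, -85.5, 42.5]
tcp_rot: [3.14, 0.0, 2.489]
contact_force: [-0.4, -0.0, 1.2]
opening: 0.55
t 25.1 pos [634.  -85.5  42.5] rot [3.14  0.    2.489] open 47.0 F [-0.4 -0.   1.2] j6 -1.06
```

```bash
python3 -m creep '[{"dp":[0,0,0],"angular":[0,0,0],"fingers":60},{"dp":[0,0,0],"angular":[0,0,0],"fingers":70},{"dp":[0,0,0],"angular":[0,0,0],"fingers":70}]';python3 -m creep '[{"dp":[0,0,-15],"angular":[0,0,0],"fingers":70},{"dp":[0,0,-40],"angular":[0,0,0],"fingers":70},{"dp":[0,0,-65],"angular":[0,0,0],"fingers":60},{"dp":[0,0,-80],"angular":[0,0,0],"fingers":50},{"dp":[20,21,-80],"angular":[0,0,0],"fingers":50}]';python3 -m creep '[{"dp":[20,21,0],"angular":[0,0,0],"fingers":50},{"dp":[28.5,30,0],"angular":[0,0,0],"fingers":50},{"dp":[28.5,30,0],"angular":[0,0,0],"fingers":50},{"dp":[28.5,30,0],"angular":[0,0,0],"fingers":50},{"dp":[28.5,30,0],"angular":[0,0,0],"fingers":50}]';python3 - <<'E'
from h import *
b=optics.grab_frame('side')
crop(b,290,120,400,250,4.5,'pics/b10.png')
E
python3 g.py 626.4 -15.3 45
```

```text
clock: 25.35
eef_pos: [634.0, -85.5, 42.3]
tcp_rot: [3.14, 0.0, 2.489]
contact_force: [-0.7, -0.6, -1.1]
opening: 0.82
clock: 25.77
eef_pos: [633.8, -60.2, 126.3]
tcp_rot: [3.138, 0.007, 2.486]
contact_force: [1.1, 0.2, -0.5]
opening: 0.588
clock: 26.18
eef_pos: [626.4, -16.2, 122.1]
tcp_rot: [3.141, 0.0, 2.489]
contact_force: [-0.0, 0.1, 0.6]
opening: 0.584
dp [ 0.7  0.9 77.1] ang [ 0.001  0.    -0.001]
t 26.23 pos [626.4 -16.5 122.1] rot [3.141 0.    2.488] open 49.9 F [-0.1 -0.2  0. ] j6 -0.95
```

View pics/b10.png

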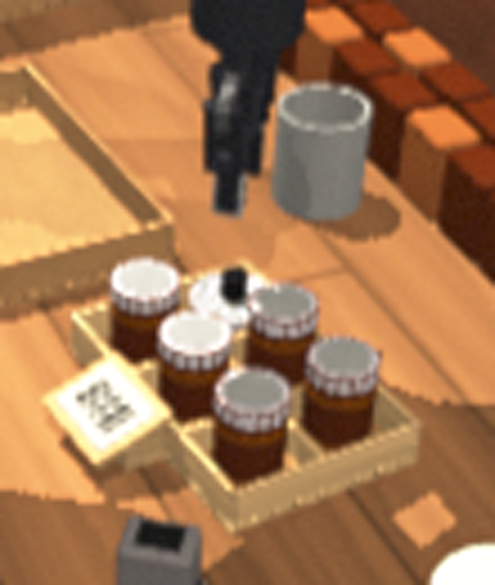

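All five jars stand upright in the tray, and the gripper hangs above the tin's knob at (236,285). Next I grip the knob.

```bash
python3 -m creep '[{"dp":[0.4,0.7,30],"angular":[0,0,0],"fingers":50},{"dp":[0.4,0.7,58],"angular":[0,0,0],"fingers":50},{"dp":[0.4,0.7,75],"angular":[0,0,0],"fingers":50},{"dp":[0.4,0.7,81],"angular":[0,0,0],"fingers":50},{"dp":[0.4,0.7,81],"angular":[0,0,0],"fingers":50}]';python3 -m creep '[{"dp":[0,0,0],"angular":[0,0,0],"fingers":50},{"dp":[0,0,0],"angular":[0,0,0],"fingers":50},{"dp":[0,0,0],"angular":[0,0,0],"fingers":50}]';python3 g.py 626.4 -15.3 40
```

```text
clock: 26.65
eef_pos: [625.3, -15.6, 39.5]
tcp_rot: [-3.141, -0.003, 2.488]
contact_force: [0.0, 0.7, -0.4]
opening: 0.588
clock: 26.9
eef_pos: [627.5, -15.0, 42.7]
tcp_rot: [3.139, 0.002, 2.489]
contact_force: [0.3, 0.2, 0.4]
opening: 0.586
dp [ 0.7 -0.9  2.7] ang [ 0.002  0.002 -0.   ]
t 26.9 pos [627.5 -15.   42.7] rot [3.139e+00 2.000e-03 2.489e+00] open 50.0 F [0.3 0.2 0.4] j6 -0.95
```

```bash
python3 -m creep '[{"dp":[0.4,-0.5,2],"angular":[0,0,0],"fingers":40},{"dp":[0.4,-0.5,2],"angular":[0,0,0],"fingers":30},{"dp":[0.4,-0.5,2],"angular":[0,0,0],"fingers":12},{"dp":[0.4,-0.5,2],"angular":[0,0,0],"fingers":12},{"dp":[0.4,-0.5,2],"angular":[0,0,0],"fingers":12}]' 50;python3 -m creep '[{"dp":[0,0,0],"angular":[0,0,0],"fingers":12},{"dp":[0,0,0],"angular":[0,0,0],"fingers":12},{"dp":[0,0,0],"angular":[0,0,0],"fingers":12}]';python3 g.py
python3 -m creep '[{"dp":[0,0,-10],"angular":[0,0,0],"fingers":12},{"dp":[0,0,-25],"angular":[0,0,0],"fingers":12},{"dp":[0,0,-50],"angular":[0,0,0],"fingers":12},{"dp":[0,0,-75],"angular":[0,0,0],"fingers":12},{"dp":[0,0,-80],"angular":[0,0,0],"fingers":12}]'
python3 -m creep '[{"dp":[0,0,0],"angular":[0,0,0],"fingers":12},{"dp":[0,0,0],"angular":[0,0,0],"fingers":12},{"dp":[0,0,0],"angular":[0,0,0],"fingers":12}]';python3 g.py 511 223 130
python3 - <<'E'
from h import *
b=optics.grab_frame('side')
crop(b,230,80,400,230,4,'pics/b11.png')
E
```

```text
clock: 27.32
eef_pos: [626.0, -14.8, 39.8]
tcp_rot: [3.14, 0.0, 2.489]
contact_force: [-1.8, -0.8, 5.8]
opening: 0.207
clock: 27.57
eef_pos: [626.0, -14.8, 39.8]
tcp_rot: [3.14, 0.0, 2.489]
contact_force: [-2.5, 0.6, 6.4]
opening: 0.209
t 27.57 pos [626.  -14.8  39.8] rot [3.14  0.    2.489] open 17.8 F [-2.5  0.6  6.4] j6 -0.95
clock: 27.98
eef_pos: [627.8, -15.0, 123.4]
tcp_rot: [3.138, 0.004, 2.489]
contact_force: [2.0, -0.2, -1.5]
opening: 0.212
clock: 28.23
eef_pos: [624.6, -14.9, 117.9]
tcp_rot: [-3.141, -0.002, 2.489]
contact_force: [-0.3, -0.5, -1.8]
opening: 0.21
dp [234.8 120.  -11.7] ang [-0.    -0.002 -0.   ]
t 28.23 pos [624.6 -14.9 117.9] rot [-3.141e+00 -2.000e-03  2.489e+00] open 17.9 F [-0.3 -0.5 -1.8] j6 -0.95
```

View pics/b11.png

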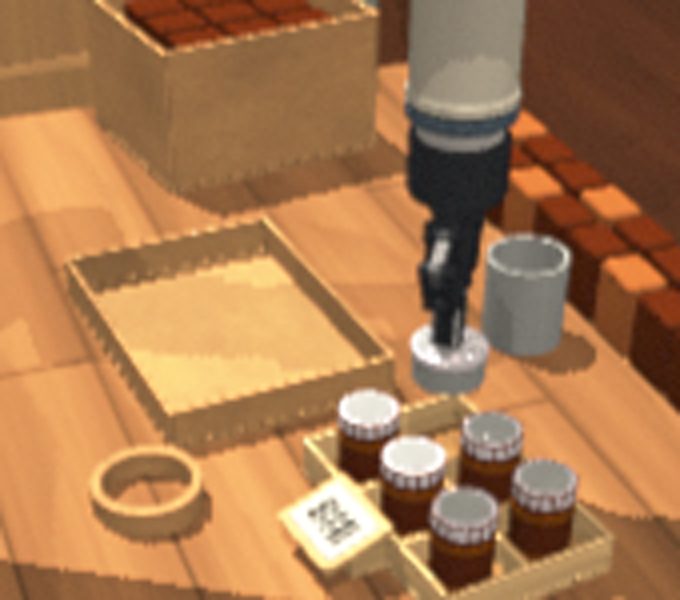

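The tin hangs level from the knob at (448,360). I'll carry it to the middle of the bin.

```bash
python3 -m creep '[{"dp":[14,7,-3],"angular":[0,0,0],"fingers":12},{"dp":[42,21,-8],"angular":[0,0,0],"fingers":12},{"dp":[72,37,-10],"angular":[0,0,0],"fingers":12},{"dp":[105,54,-10],"angular":[0,0,0],"fingers":12},{"dp":[138,71,-10],"angular":[0,0,0],"fingers":12}]';python3 -m creep '[{"dp":[34,17,0],"angular":[0,0,0],"fingers":12},{"dp":[64,33,0],"angular":[0,0,0],"fingers":12},{"dp":[86,44,0],"angular":[0,0,0],"fingers":12},{"dp":[97,49,0],"angular":[0,0,0],"fingers":12},{"dp":[97,49,0],"angular":[0,0,0],"fingers":12}]';python3 -m creep '[{"dp":[0,0,10],"angular":[0,0,0],"fingers":12},{"dp":[0,0,35],"angular":[0,0,0],"fingers":12},{"dp":[0,0,60],"angular":[0,0,0],"fingers":12},{"dp":[0,0,72],"angular":[0,0,0],"fingers":12},{"dp":[0,0,78],"angular":[0,0,0],"fingers":12}]';python3 -m creep '[{"dp":[0,0,0],"angular":[0,0,0],"fingers":12},{"dp":[0,0,0],"angular":[0,0,0],"fingers":12},{"dp":[0,0,0],"angular":[0,0,0],"fingers":12}]';python3 g.py 511 223 39
```

```text
clock: 28.7
eef_pos: [557.5, 126.7, 128.6]
tcp_rot: [3.142, -0.001, 2.488]
contact_force: [-0.2, 0.2, -3.3]
opening: 0.205
clock: 29.12
eef_pos: [510.0, 225.2, 128.7]
tcp_rot: [-3.141, -0.001, 2.492]
contact_force: [-0.3, -0.3, -2.1]
opening: 0.208
clock: 29.53
eef_pos: [510.8, 221.4, 48.8]
tcp_rot: [-3.139, -0.002, 2.487]
contact_force: [-0.3, -0.6, -1.3]
opening: 0.208
clock: 29.78
eef_pos: [512.9, 223.2, 52.3]
tcp_rot: [3.139, 0.001, 2.488]
contact_force: [-0.6, -0.0, -2.4]
opening: 0.207
dp [ 1.4 -1.4 13.3] ang [ 0.002  0.001 -0.001]
t 29.78 pos [512.9 223.2  52.3] rot [3.139e+00 1.000e-03 2.488e+00] open 17.6 F [-0.6 -0.  -2.4] j6 -0.51
```

```bash
python3 -m creep '[{"dp":[0,0,4],"angular":[0,0,0],"fingers":12},{"dp":[0,0,8],"angular":[0,0,0],"fingers":12},{"dp":[0,0,10],"angular":[0,0,0],"fingers":12},{"dp":[0,0,11],"angular":[0,0,0],"fingers":12},{"dp":[0,0,11],"angular":[0,0,0],"fingers":12}]';python3 -m creep '[{"dp":[0,0,0.5],"angular":[0,0,0],"fingers":12},{"dp":[0,0,1],"angular":[0,0,0],"fingers":12},{"dp":[0,0,1],"angular":[0,0,0],"fingers":12}]';python3 g.py
```

```text
clock: 30.2
eef_pos: [511.8, 223.2, 40.2]
tcp_rot: [3.141, -0.0, 2.489]
contact_force: [1.4, 0.4, -2.3]
opening: 0.207
clock: 30.45
eef_pos: [512.0, 223.2, 39.4]
tcp_rot: [3.141, -0.0, 2.489]
contact_force: [1.3, -1.0, -1.9]
opening: 0.203
t 30.45 pos [512.  223.2  39.4] rot [ 3.141 -0.     2.489] open 17.4 F [ 1.3 -1.  -1.9] j6 -0.51
```

```bash
python3 -m creep '[{"dp":[0,0,0.5],"angular":[0,0,0],"fingers":12},{"dp":[0,0,1],"angular":[0,0,0],"fingers":12},{"dp":[0,0,1],"angular":[0,0,0],"fingers":12},{"dp":[0,0,1],"angular":[0,0,0],"fingers":12}]';python3 g.py
```

```text
clock: 30.78
eef_pos: [512.1, 223.3, 38.8]
tcp_rot: [3.14, 0.0, 2.489]
contact_force: [-2.4, 0.2, 5.9]
opening: 0.206
t 30.78 pos [512.1 223.3  38.8] rot [3.14  0.    2.489] open 17.6 F [-2.4  0.2  5.9] j6 -0.51
```

```bash
python3 -m creep '[{"dp":[0,0,0],"angular":[0,0,0],"fingers":30},{"dp":[0,0,0],"angular":[0,0,0],"fingers":45},{"dp":[0,0,0],"angular":[0,0,0],"fingers":50},{"dp":[0,0,0],"angular":[0,0,0],"fingers":50}]';python3 -m creep '[{"dp":[0,0,-15],"angular":[0,0,0],"fingers":50},{"dp":[0,0,-50],"angular":[0,0,0],"fingers":60},{"dp":[0,0,-90],"angular":[0,0,0],"fingers":60},{"dp":[0,0,-130],"angular":[0,0,0],"fingers":70},{"dp":[0,0,-170],"angular":[0,0,0],"fingers":70}]';python3 -m creep '[{"dp":[0,0,-15],"angular":[0,0,0],"fingers":70},{"dp":[0,0,-15],"angular":[0,0,0],"fingers":70},{"dp":[0,0,-15],"angular":[0,0,0],"fingers":70}]';python3 - <<'E'
from h import *
b=optics.grab_frame('side')
crop(b,230,80,400,230,4,'pics/b12.png')
E
python3 g.py 436 -336 225 3.1416 0 2.541
```

```text
clock: 31.12
eef_pos: [512.0, 223.2, 38.3]
tcp_rot: [3.141, -0.0, 2.489]
contact_force: [1.2, -0.1, 0.3]
opening: 0.587
clock: 31.53
eef_pos: [511.4, 222.8, 210.0]
tcp_rot: [3.141, -0.0, 2.489]
contact_force: [0.3, 0.3, -0.1]
opening: 0.82
clock: 31.78
eef_pos: [512.2, 223.2, 224.1]
tcp_rot: [3.139, 0.001, 2.489]
contact_force: [-0.2, -0.4, -0.3]
opening: 0.823
dp [-279.5 -489.7   -2.6] ang [ 0.    -0.    -0.052]
t 31.83 pos [511.4 222.8 222.7] rot [ 3.141 -0.     2.489] open 69.8 F [-0.4  0.1 -1.2] j6 -0.51
```

View pics/b12.png

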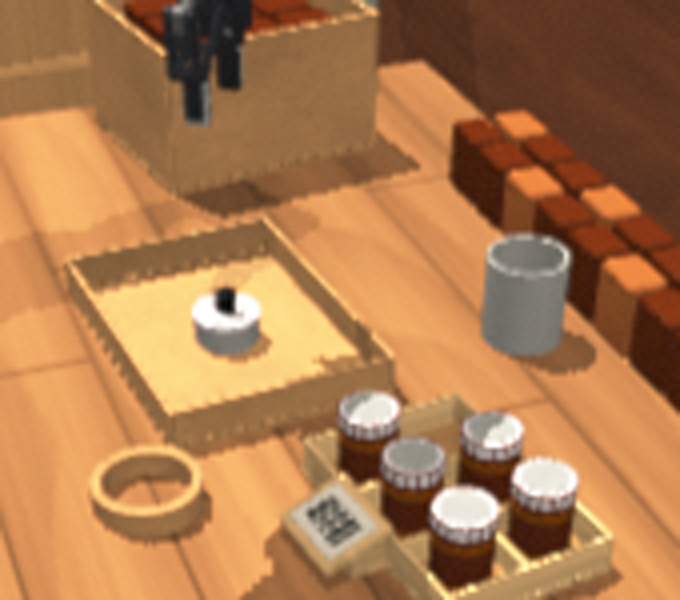

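The tin lies flat in the bin at (227,325) and all five jars stand in the tray. Now the reader.

```bash
python3 -m creep '[{"dp":[-12,-20,0],"angular":[0,0,-0.01],"fingers":70},{"dp":[-30,-52,0],"angular":[0,0,-0.02],"fingers":70},{"dp":[-50,-87,0],"angular":[0,0,-0.03],"fingers":70},{"dp":[-70,-122,0],"angular":[0,0,-0.04],"fingers":70},{"dp":[-90,-157,0],"angular":[0,0,-0.052],"fingers":70}]'; python3 g.py 436 -336 225 3.1416 0 2.541
```

```text
clock: 32.25
eef_pos: [486.2, 42.1, 221.0]
tcp_rot: [-3.14, -0.003, 2.542]
contact_force: [1.3, -0.6, -0.7]
opening: 0.825
dp [-171.9 -340.5   -4. ] ang [-0.001 -0.003  0.001]
t 32.25 pos [486.2  42.1 221. ] rot [-3.140e+00 -3.000e-03  2.542e+00] open 70.4 F [ 1.3 -0.6 -0.7] j6 -0.89
```

```bash
python3 -m creep '[{"dp":[-18,-35,0],"angular":[0,0,0],"fingers":70},{"dp":[-36,-70,0],"angular":[0,0,0],"fingers":70},{"dp":[-54,-105,0],"angular":[0,0,0],"fingers":70},{"dp":[-72,-140,0],"angular":[0,0,0],"fingers":70},{"dp":[-90,-175,0],"angular":[0,0,0],"fingers":70}]'; python3 -m creep '[{"dp":[-18,-35,0],"angular":[0,0,0],"fingers":70},{"dp":[-36,-70,0],"angular":[0,0,0],"fingers":70},{"dp":[-54,-110,0],"angular":[0,0,0],"fingers":70},{"dp":[-68,-140,0],"angular":[0,0,0],"fingers":70},{"dp":[-78,-155,0],"angular":[0,0,0],"fingers":70}]'; python3 -m creep '[{"dp":[-2,-3,0],"angular":[0,0,0],"fingers":70},{"dp":[-2,-3,0],"angular":[0,0,0],"fingers":70},{"dp":[-2,-3,0],"angular":[0,0,0],"fingers":70},{"dp":[-2,-3,0],"angular":[0,0,0],"fingers":70}]'
python3 - <<'E'
from h import *
b=optics.grab_frame('side');a=optics.grab_frame('top')
crop(b,260,140,400,320,3.3,'pics/b13.png');crop(a,380,180,500,290,4.5,'pics/a13.png')
E
python3 g.py 436 -336 93 3.1416 0 2.541
```

```text
clock: 32.67
eef_pos: [461.5, -153.0, 221.0]
tcp_rot: [3.142, -0.003, 2.541]
contact_force: [0.8, 0.2, -0.5]
opening: 0.82
clock: 33.08
eef_pos: [437.9, -326.5, 220.6]
tcp_rot: [3.141, -0.003, 2.539]
contact_force: [0.2, 0.6, 0.1]
opening: 0.82
clock: 33.42
eef_pos: [439.8, -325.6, 222.0]
tcp_rot: [3.14, -0.002, 2.542]
contact_force: [-1.2, -0.5, -0.8]
opening: 0.82
dp [ -2.4 -10.9 129.6] ang [ 0.001 -0.001  0.001]
t 33.52 pos [ 440.1 -325.8  222.6] rot [ 3.140e+00 -1.000e-03  2.542e+00] open 70.1 F [ 0.2 -0.3  0.1] j6 -1.61
```

View pics/b13.png

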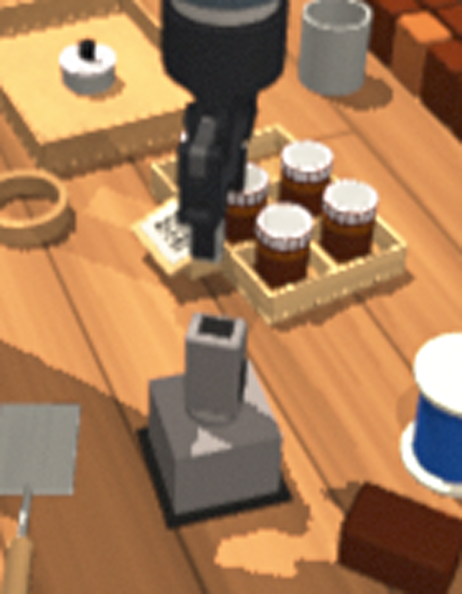

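View pics/a13.png

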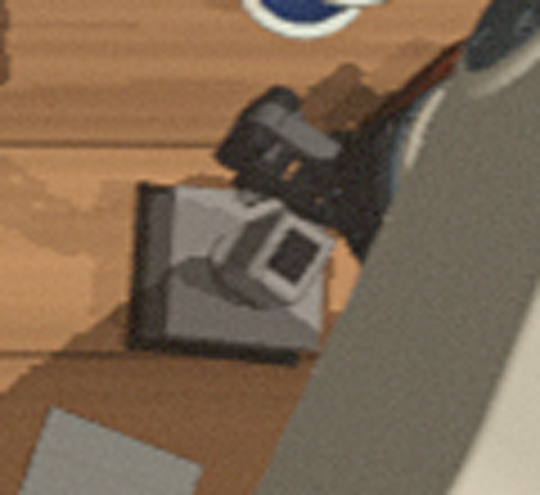

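The reader stands undisturbed, handle top at (217,328) in the side crop, and the gripper is about 10 mm short. I'll correct before descending.

```bash
python3 -m creep '[{"dp":[-2.4,-11,10],"angular":[0,0,0],"fingers":70},{"dp":[-2.4,-11,40],"angular":[0,0,0],"fingers":70},{"dp":[-2.4,-11,52],"angular":[0,0,0],"fingers":70},{"dp":[-2.4,-11,55],"angular":[0,0,0],"fingers":70},{"dp":[-2.4,-11,55],"angular":[0,0,0],"fingers":70}]'; python3 -m creep '[{"dp":[0,0,0],"angular":[0,0,0],"fingers":70},{"dp":[0,0,0],"angular":[0,0,0],"fingers":70},{"dp":[0,0,0],"angular":[0,0,0],"fingers":70},{"dp":[0,0,0],"angular":[0,0,0],"fingers":70}]';python3 - <<'E'
from h import *
b=optics.grab_frame('side')
crop(b,260,140,400,320,3.3,'pics/b14.png')
E
python3 g.py 436 -336 93 3.1416 0 2.541
```

```text
clock: 33.93
eef_pos: [435.0, -337.0, 166.7]
tcp_rot: [3.14, -0.003, 2.541]
contact_force: [-1.0, 0.5, 0.3]
opening: 0.821
clock: 34.27
eef_pos: [436.2, -337.8, 168.7]
tcp_rot: [3.141, 0.001, 2.541]
contact_force: [0.3, -0.5, 0.7]
opening: 0.82
dp [ 1.2  1.3 75.6] ang [ 0.001  0.001 -0.   ]
t 34.32 pos [ 436.1 -337.7  168.6] rot [3.141e+00 1.000e-03 2.541e+00] open 70.4 F [-0.2 -0.7  0.2] j6 -1.63
```

View pics/b14.png

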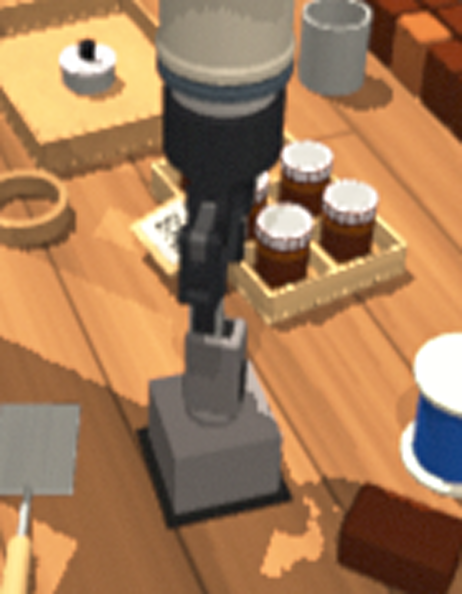

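```bash
python3 -m creep '[{"dp":[0.8,1,20],"angular":[0,0,0],"fingers":70},{"dp":[0.8,1,45],"angular":[0,0,0],"fingers":70},{"dp":[0.8,1,66],"angular":[0,0,0],"fingers":70},{"dp":[0.8,1,75],"angular":[0,0,0],"fingers":70},{"dp":[0.8,1,75],"angular":[0,0,0],"fingers":70}]'; python3 -m creep '[{"dp":[0,0,0],"angular":[0,0,0],"fingers":70},{"dp":[0,0,0],"angular":[0,0,0],"fingers":70},{"dp":[0,0,0],"angular":[0,0,0],"fingers":70}]';python3 g.py 436 -336 93 3.1416 0 2.541
```

```text
clock: 34.73
eef_pos: [434.6, -335.3, 91.2]
tcp_rot: [3.14, -0.004, 2.541]
contact_force: [0.2, -0.1, -0.6]
opening: 0.821
clock: 34.98
eef_pos: [436.5, -336.8, 94.2]
tcp_rot: [3.141, 0.002, 2.541]
contact_force: [-0.0, -0.3, -0.4]
opening: 0.82
dp [0.9 0.4 1.2] ang [ 0.001  0.002 -0.   ]
t 34.98 pos [ 436.5 -336.8   94.2] rot [3.141e+00 2.000e-03 2.541e+00] open 70.0 F [-0.  -0.3 -0.4] j6 -1.63
```

```bash
python3 -m creep '[{"dp":[0,0,0],"angular":[0,0,0],"fingers":50},{"dp":[0,0,0],"angular":[0,0,0],"fingers":40},{"dp":[0,0,0],"angular":[0,0,0],"fingers":35},{"dp":[0,0,0],"angular":[0,0,0],"fingers":20},{"dp":[0,0,0],"angular":[0,0,0],"fingers":20}]' 60; python3 -m creep '[{"dp":[0,0,0],"angular":[0,0,0],"fingers":20},{"dp":[0,0,0],"angular":[0,0,0],"fingers":20},{"dp":[0,0,0],"angular":[0,0,0],"fingers":20},{"dp":[0,0,0],"angular":[0,0,0],"fingers":20}]';python3 g.py 436 -336 93 3.1416 0 2.541; python3 -c "
from rig import r;print(r.sense()['wrist_torque'])"
```

```text
clock: 35.4
eef_pos: [435.9, -336.4, 93.4]
tcp_rot: [3.141, 0.001, 2.541]
contact_force: [-0.6, 1.2, 7.0]
opening: 0.344
clock: 35.73
eef_pos: [435.9, -336.4, 93.4]
tcp_rot: [3.141, 0.0, 2.541]
contact_force: [-0.9, 0.0, 5.0]
opening: 0.343
dp [0.1 0.3 0.4] ang [ 0.001  0.    -0.   ]
t 35.73 pos [ 435.9 -336.4   93.4] rot [3.141 0.    2.541] open 29.3 F [-0.9  0.   5. ] j6 -1.63
[0.2103973  0.16177792 0.03410922]
```

Gripped at 29.3 mm (handle 30), seated TCP at (435.9, -336.4, 93.4). Lifting straight up.

```bash
python3 -m creep '[{"dp":[0,0,-6],"angular":[0,0,0],"fingers":20},{"dp":[0,0,-16],"angular":[0,0,0],"fingers":20},{"dp":[0,0,-28],"angular":[0,0,0],"fingers":20},{"dp":[0,0,-42],"angular":[0,0,0],"fingers":20},{"dp":[0,0,-56],"angular":[0,0,0],"fingers":20}]'; python3 -m creep '[{"dp":[0,0,-14],"angular":[0,0,0],"fingers":20},{"dp":[0,0,-30],"angular":[0,0,0],"fingers":20},{"dp":[0,0,-45],"angular":[0,0,0],"fingers":20},{"dp":[0,0,-50],"angular":[0,0,0],"fingers":20},{"dp":[0,0,-50],"angular":[0,0,0],"fingers":20}]';python3 -m creep '[{"dp":[0,0,0],"angular":[0,0,0],"fingers":20},{"dp":[0,0,0],"angular":[0,0,0],"fingers":20},{"dp":[0,0,0],"angular":[0,0,0],"fingers":20}]';python3 g.py 436 -336 200 3.1416 0 2.541
python3 - <<'E'
from h import *
b=optics.grab_frame('side')
crop(b,260,140,400,320,3.3,'pics/b15.png')
xt=np.array([.991,.132,0]);yt=np.array([-.132,.991,0]);a=np.radians(20)
n=-np.sin(a)*xt+np.cos(a)*np.array([0,0,1]); n/=np.linalg.norm(n)
T=Ro.from_rotvec(-yt/np.linalg.norm(yt)*a)*Ro.from_euler('xyz',[np.pi,0,2.541])
print('n',n,'zt',T.as_matrix()[:,2],'rpy',T.as_euler('xyz').round(4))
L=np.array([494,-105,40]); print('tip',L+60*n,'TCP',L+(60+77.4)*n)
print('TCP dir up 100',L+(60+77.4+60)*n)
E
```

```text
clock: 36.15
eef_pos: [435.8, -336.2, 150.4]
tcp_rot: [3.141, 0.0, 2.541]
contact_force: [0.4, 0.2, -1.6]
opening: 0.345
clock: 36.57
eef_pos: [436.5, -336.9, 201.0]
tcp_rot: [3.141, 0.003, 2.541]
contact_force: [0.0, -0.2, -2.1]
opening: 0.346
clock: 36.82
eef_pos: [435.2, -335.9, 198.0]
tcp_rot: [3.141, -0.002, 2.541]
contact_force: [0.1, 1.2, -1.5]
opening: 0.343
dp [-0.8  0.4 -2. ] ang [ 0.001 -0.002 -0.   ]
t 36.82 pos [ 435.2 -335.9  198. ] rot [ 3.141e+00 -2.000e-03  2.541e+00] open 29.3 F [ 0.1  1.2 -1.5] j6 -1.63
n [-0.33895178 -0.04514797  0.93971983] zt [ 0.33902588  0.04515784 -0.93969262] rpy [2.9027 0.257  2.51  ]
tip [ 473.66289347 -107.70887796   96.38318968] TCP [ 447.42802604 -111.20333054  169.11750436]
TCP dir up 100 [ 427.09091951 -113.9122085   225.50069404]
```

View pics/b15.png

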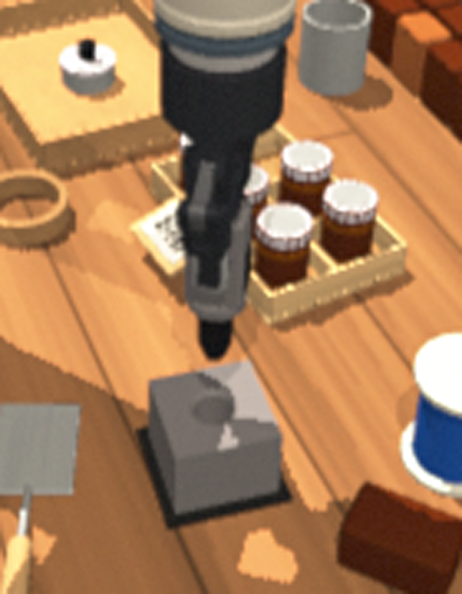

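The reader is straight in the gripper with its nose clear of the bore at (213,345).

```bash
python3 g.py 427 -114 225 2.9027 0.257 2.51
```

```text
dp [132.3 178.4 -26.6] ang [-0.233 -0.261 -0.001]
t 36.87 pos [ 435.2 -335.9  198. ] rot [ 3.141e+00 -2.000e-03  2.541e+00] open 29.3 F [ 0.5 -0.6 -0.7] j6 -1.63
```

```bash
python3 -m creep '[{"dp":[8,11,-10],"angular":[0,0,0],"fingers":20},{"dp":[26,35,-20],"angular":[0,0,0],"fingers":20},{"dp":[48,65,-26],"angular":[-0.04,-0.04,0],"fingers":20},{"dp":[70,95,-26],"angular":[-0.09,-0.1,0],"fingers":20},{"dp":[90,122,-26],"angular":[-0.14,-0.16,0],"fingers":20}]'; python3 g.py 427 -114 225 2.9027 0.257 2.51
```

```text
clock: 37.28
eef_pos: [430.5, -182.6, 225.5]
tcp_rot: [2.996, 0.162, 2.529]
contact_force: [-0.7, 1.4, -0.9]
opening: 0.342
dp [41.8 54.4  1.6] ang [-0.09  -0.097 -0.   ]
t 37.28 pos [ 430.5 -182.6  225.5] rot [2.996 0.162 2.529] open 29.2 F [-0.7  1.4 -0.9] j6 -1.56
```

```bash
python3 -m creep '[{"dp":[18,23,0],"angular":[-0.04,-0.04,0],"fingers":20},{"dp":[33,43,1],"angular":[-0.07,-0.08,0],"fingers":20},{"dp":[42,54,1.6],"angular":[-0.09,-0.097,0],"fingers":20},{"dp":[42,54,1.6],"angular":[-0.09,-0.097,0],"fingers":20},{"dp":[42,54,1.6],"angular":[-0.09,-0.097,0],"fingers":20}]';python3 -m creep '[{"dp":[0,0,0],"angular":[0,0,0],"fingers":20},{"dp":[0,0,0],"angular":[0,0,0],"fingers":20}]'; python3 g.py 447.4 -111.2 169 2.9027 0.257 2.51
```

```text
clock: 37.7
eef_pos: [426.1, -115.7, 224.6]
tcp_rot: [2.906, 0.255, 2.512]
contact_force: [0.7, 0.6, -1.1]
opening: 0.344
clock: 37.87
eef_pos: [427.2, -117.2, 224.7]
tcp_rot: [2.906, 0.255, 2.51]
contact_force: [0.6, -0.4, -0.8]
opening: 0.345
dp [ 1.7  2.9 59.5] ang [-0.003 -0.002 -0.   ]
t 37.87 pos [ 427.2 -117.2  224.7] rot [2.906 0.255 2.51 ] open 29.4 F [ 0.6 -0.4 -0.8] j6 -1.55
```

```bash
python3 -m creep '[{"dp":[1,2,12],"angular":[-0.003,-0.002,0],"fingers":20},{"dp":[1.7,2.9,32],"angular":[-0.003,-0.002,0],"fingers":20},{"dp":[1.7,2.9,50],"angular":[-0.003,-0.002,0],"fingers":20},{"dp":[1.7,2.9,58],"angular":[-0.003,-0.002,0],"fingers":20},{"dp":[1.7,2.9,59],"angular":[-0.003,-0.002,0],"fingers":20}]';python3 -m creep '[{"dp":[0,0,0],"angular":[0,0,0],"fingers":20},{"dp":[0,0,0],"angular":[0,0,0],"fingers":20},{"dp":[0,0,0],"angular":[0,0,0],"fingers":20},{"dp":[0,0,0],"angular":[0,0,0],"fingers":20}]'; python3 g.py 447.4 -111.2 169 2.9027 0.257 2.51;python3 - <<'E'
from h import *
b=optics.grab_frame('side');a=optics.grab_frame('top')
crop(b,270,110,380,250,4.2,'pics/b16.png');crop(a,270,120,400,260,4,'pics/a16.png')
E
```

```text
clock: 38.28
eef_pos: [446.3, -110.6, 167.5]
tcp_rot: [2.903, 0.253, 2.51]
contact_force: [0.1, 0.1, -0.4]
opening: 0.341
clock: 38.62
eef_pos: [446.8, -110.8, 169.9]
tcp_rot: [2.902, 0.258, 2.51]
contact_force: [-0.3, -0.3, -0.7]
opening: 0.342
dp [-0.4 -0.3  1. ] ang [0.001 0.001 0.   ]
t 38.62 pos [ 446.8 -110.8  169.9] rot [2.902 0.258 2.51 ] open 29.2 F [-0.3 -0.3 -0.7] j6 -1.58
```

View pics/b16.png

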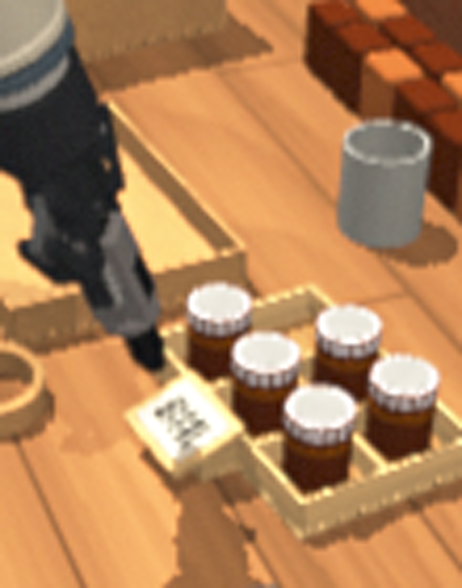

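View pics/a16.png

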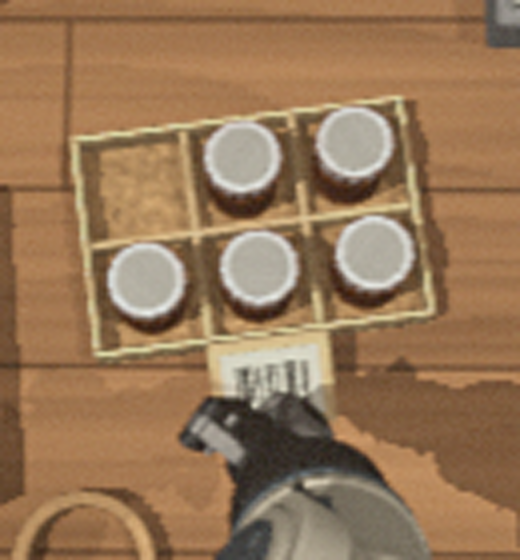

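```bash
python3 - <<'E'
from h import *
s=r.sense(); R=Ro.from_euler('xyz',s['tcp_rot']).as_matrix(); tip=s['eef_pos']+77.4*R[:,2]
print(tip, side.proj([tip]), (side.proj([tip])-[270,110])*4.2)
for L in ([494,-105,40],[494.3,-106,38.5]):
    d=R.T@(np.array(L)-tip); print('label in tool',d.round(1))
E
python3 -m creep '[{"dp":[0,0,0],"angular":[0,0,0],"fingers":20},{"dp":[0,0,0],"angular":[0,0,0],"fingers":20},{"dp":[0,0,0],"angular":[0,0,0],"fingers":20},{"dp":[0,0,0],"angular":[0,0,0],"fingers":20},{"dp":[0,0,0],"angular":[0,0,0],"fingers":20}]'
```

```text
[ 473.03762818 -107.15583908   97.0030076 ] [[306.6205514  196.17495682]] [[153.80631589 361.93481864]]
label in tool [-0.6 -0.3 60.8]
label in tool [-1.  -1.3 62.2]
clock: 39.13
eef_pos: [446.5, -110.5, 169.1]
tcp_rot: [2.902, 0.257, 2.51]
contact_force: [0.1, 0.3, -1.1]
opening: 0.342
```

The computed nose tip projects to (154,362) in the side crop. The picture shows it at about (153,366), so they agree, with the label on axis at about 61 mm. I'll hold for well over 2 s.

```bash
H() { :; }; python3 -m creep '[{"dp":[0,0,0],"angular":[0,0,0],"fingers":20},{"dp":[0,0,0],"angular":[0,0,0],"fingers":20},{"dp":[0,0,0],"angular":[0,0,0],"fingers":20},{"dp":[0,0,0],"angular":[0,0,0],"fingers":20},{"dp":[0,0,0],"angular":[0,0,0],"fingers":20}]'
python3 -m creep '[{"dp":[0,0,0],"angular":[0,0,0],"fingers":20},{"dp":[0,0,0],"angular":[0,0,0],"fingers":20},{"dp":[0,0,0],"angular":[0,0,0],"fingers":20},{"dp":[0,0,0],"angular":[0,0,0],"fingers":20},{"dp":[0,0,0],"angular":[0,0,0],"fingers":20}]'
python3 -m creep '[{"dp":[0,0,0],"angular":[0,0,0],"fingers":20},{"dp":[0,0,0],"angular":[0,0,0],"fingers":20},{"dp":[0,0,0],"angular":[0,0,0],"fingers":20},{"dp":[0,0,0],"angular":[0,0,0],"fingers":20},{"dp":[0,0,0],"angular":[0,0,0],"fingers":20}]'
python3 -m creep '[{"dp":[0,0,0],"angular":[0,0,0],"fingers":20},{"dp":[0,0,0],"angular":[0,0,0],"fingers":20},{"dp":[0,0,0],"angular":[0,0,0],"fingers":20},{"dp":[0,0,0],"angular":[0,0,0],"fingers":20},{"dp":[0,0,0],"angular":[0,0,0],"fingers":20}]'
python3 -m creep '[{"dp":[0,0,0],"angular":[0,0,0],"fingers":20},{"dp":[0,0,0],"angular":[0,0,0],"fingers":20},{"dp":[0,0,0],"angular":[0,0,0],"fingers":20},{"dp":[0,0,0],"angular":[0,0,0],"fingers":20},{"dp":[0,0,0],"angular":[0,0,0],"fingers":20}]'
python3 -m creep '[{"dp":[0,0,0],"angular":[0,0,0],"fingers":20},{"dp":[0,0,0],"angular":[0,0,0],"fingers":20},{"dp":[0,0,0],"angular":[0,0,0],"fingers":20},{"dp":[0,0,0],"angular":[0,0,0],"fingers":20},{"dp":[0,0,0],"angular":[0,0,0],"fingers":20}]'
python3 -m creep '[{"dp":[0,0,0],"angular":[0,0,0],"fingers":20},{"dp":[0,0,0],"angular":[0,0,0],"fingers":20},{"dp":[0,0,0],"angular":[0,0,0],"fingers":20},{"dp":[0,0,0],"angular":[0,0,0],"fingers":20},{"dp":[0,0,0],"angular":[0,0,0],"fingers":20}]'; python3 -c "
from rig import r;print(abs(r.sense()['qvel']).max())"
```

```text
clock: 39.55
eef_pos: [446.5, -110.5, 169.0]
tcp_rot: [2.902, 0.257, 2.51]
contact_force: [0.1, 0.1, -1.5]
opening: 0.344
clock: 39.97
eef_pos: [446.5, -110.5, 169.0]
tcp_rot: [2.902, 0.257, 2.51]
contact_force: [-1.0, -0.3, -1.4]
opening: 0.341
clock: 40.38
eef_pos: [446.5, -110.5, 169.1]
tcp_rot: [2.902, 0.257, 2.51]
contact_force: [0.1, -0.5, -1.7]
opening: 0.345
clock: 40.8
eef_pos: [446.5, -110.5, 169.1]
tcp_rot: [2.902, 0.257, 2.51]
contact_force: [0.2, -0.6, -1.0]
opening: 0.343
clock: 41.22
eef_pos: [446.5, -110.5, 169.1]
tcp_rot: [2.902, 0.257, 2.51]
contact_force: [0.3, 0.5, -0.9]
opening: 0.348
clock: 41.63
eef_pos: [446.5, -110.5, 169.1]
tcp_rot: [2.902, 0.257, 2.51]
contact_force: [-0.1, -0.2, -1.3]
opening: 0.342
clock: 42.05
eef_pos: [446.5, -110.5, 169.0]
tcp_rot: [2.902, 0.257, 2.51]
contact_force: [1.1, 0.2, -1.2]
opening: 0.346
0.0014720201654093911
```

Held still for about 3 s. Now back out along the axis, and return.

```bash
python3 -m creep '[{"dp":[0,0,-12],"angular":[0,0,0],"fingers":20},{"dp":[0,0,-32],"angular":[0,0,0],"fingers":20},{"dp":[0,0,-52],"angular":[0,0,0],"fingers":20},{"dp":[0,0,-60],"angular":[0,0,0],"fingers":20},{"dp":[0,0,-60],"angular":[0,0,0],"fingers":20}]'; python3 g.py 435.9 -336.4 210 3.1416 0 2.541
```

```text
clock: 42.47
eef_pos: [426.9, -113.7, 227.2]
tcp_rot: [2.901, 0.26, 2.51]
contact_force: [0.3, 0.1, -0.6]
opening: 0.342
dp [-129.7 -181.8    9.4] ang [0.235 0.263 0.   ]
t 42.47 pos [ 426.9 -113.7  227.2] rot [2.901 0.26  2.51 ] open 29.2 F [ 0.3  0.1 -0.6] j6 -1.54
```

```bash
python3 -m creep '[{"dp":[-8,-11,1],"angular":[0.03,0.03,0],"fingers":20},{"dp":[-26,-36,2],"angular":[0.08,0.09,0],"fingers":20},{"dp":[-48,-67,4],"angular":[0.13,0.15,0],"fingers":20},{"dp":[-70,-98,5],"angular":[0.18,0.2,0],"fingers":20},{"dp":[-92,-129,7],"angular":[0.22,0.25,0],"fingers":20}]'; python3 g.py 435.9 -336.4 205 3.1416 0 2.541
```

```text
clock: 42.88
eef_pos: [433.0, -272.8, 211.6]
tcp_rot: [3.13, 0.007, 2.542]
contact_force: [-0.3, -0.5, -0.5]
opening: 0.344
dp [-38.2 -51.    6.3] ang [0.012 0.007 0.001]
t 42.88 pos [ 433.  -272.8  211.6] rot [3.13  0.007 2.542] open 29.4 F [-0.3 -0.5 -0.5] j6 -1.55
```

```bash
python3 -m creep '[{"dp":[-20,-27,4],"angular":[0.01,0.007,0.001],"fingers":20},{"dp":[-33,-44,6],"angular":[0.012,0.007,0.001],"fingers":20},{"dp":[-38,-51,6],"angular":[0.012,0.007,0.001],"fingers":20},{"dp":[-38,-51,6],"angular":[0.012,0.007,0.001],"fingers":20},{"dp":[-38,-51,6],"angular":[0.012,0.007,0.001],"fingers":20}]'; python3 -m creep '[{"dp":[0,0,0],"angular":[0,0,0],"fingers":20},{"dp":[0,0,0],"angular":[0,0,0],"fingers":20},{"dp":[0,0,0],"angular":[0,0,0],"fingers":20},{"dp":[0,0,0],"angular":[0,0,0],"fingers":20},{"dp":[0,0,0],"angular":[0,0,0],"fingers":20}]'; python3 g.py 435.9 -336.4 160 3.1416 0 2.541
```

```text
clock: 43.3
eef_pos: [434.9, -333.9, 205.2]
tcp_rot: [3.139, 0.0, 2.54]
contact_force: [-0.2, 0.6, -1.7]
opening: 0.346
clock: 43.72
eef_pos: [435.5, -334.3, 206.6]
tcp_rot: [3.14, 0.003, 2.542]
contact_force: [0.0, 0.1, -1.6]
opening: 0.345
dp [-1.4 -1.6 46.6] ang [0.002 0.003 0.001]
t 43.72 pos [ 435.5 -334.3  206.6] rot [3.140e+00 3.000e-03 2.542e+00] open 29.5 F [ 0.   0.1 -1.6] j6 -1.63
```

```bash
python3 -m creep '[{"dp":[-1,-1,10],"angular":[0.002,0.001,0.001],"fingers":20},{"dp":[-1.4,-1.6,28],"angular":[0.002,0.001,0.001],"fingers":20},{"dp":[-1.4,-1.6,42],"angular":[0.002,0.001,0.001],"fingers":20},{"dp":[-1.4,-1.6,49],"angular":[0.002,0.001,0.001],"fingers":20},{"dp":[-1.4,-1.6,50],"angular":[0.002,0.001,0.001],"fingers":20}]'; python3 -m creep '[{"dp":[0,0,0],"angular":[0,0,0],"fingers":20},{"dp":[0,0,0],"angular":[0,0,0],"fingers":20},{"dp":[0,0,0],"angular":[0,0,0],"fingers":20},{"dp":[0,0,0],"angular":[0,0,0],"fingers":20},{"dp":[0,0,0],"angular":[0,0,0],"fingers":20}]'; python3 g.py 435.9 -336.4 93.4 3.1416 0 2.541;python3 - <<'E'
from h import *
b=optics.grab_frame('side');a=optics.grab_frame('top')
crop(b,290,190,360,290,6,'pics/b17.png');crop(a,390,190,480,280,6,'pics/a17.png')
E
```

```text
clock: 44.13
eef_pos: [434.8, -336.1, 154.4]
tcp_rot: [-3.142, -0.002, 2.54]
contact_force: [0.4, 0.5, -1.9]
opening: 0.343
clock: 44.55
eef_pos: [436.0, -337.0, 156.9]
tcp_rot: [-3.141, 0.002, 2.54]
contact_force: [1.1, 0.2, -1.9]
opening: 0.344
dp [ 0.6  0.4 63.5] ang [-0.     0.002 -0.001]
t 44.55 pos [ 436.  -337.   156.9] rot [-3.141e+00  2.000e-03  2.540e+00] open 29.4 F [ 1.1  0.2 -1.9] j6 -1.63
```

View pics/b17.png

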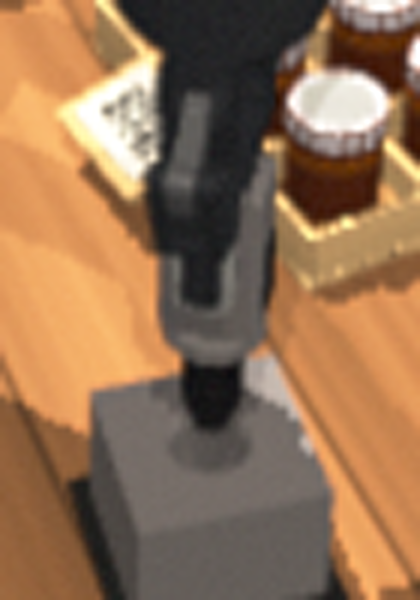

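View pics/a17.png

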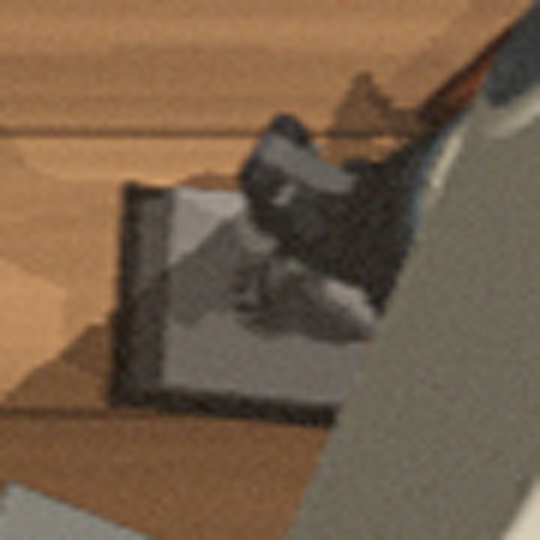

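The nose tip at (212,420) is right above the bore at (212,447). Inserting slowly.

```bash
python3 -m creep '[{"dp":[0.5,0.4,4],"angular":[0,0,0],"fingers":20},{"dp":[0.5,0.4,8],"angular":[0,0,0],"fingers":20},{"dp":[0.5,0.4,12],"angular":[0,0,0],"fingers":20},{"dp":[0.5,0.4,16],"angular":[0,0,0],"fingers":20},{"dp":[0.5,0.4,20],"angular":[0,0,0],"fingers":20}]'; python3 -m creep '[{"dp":[0,0,4],"angular":[0,0,0],"fingers":20},{"dp":[0,0,8],"angular":[0,0,0],"fingers":20},{"dp":[0,0,12],"angular":[0,0,0],"fingers":20},{"dp":[0,0,14],"angular":[0,0,0],"fingers":20},{"dp":[0,0,14],"angular":[0,0,0],"fingers":20}]'; python3 g.py 435.9 -336.4 93.4 3.1416 0 2.541
```

```text
clock: 45.07
eef_pos: [435.4, -336.1, 135.6]
tcp_rot: [-3.141, 0.001, 2.54]
contact_force: [-0.1, -0.1, -1.5]
opening: 0.347
clock: 45.48
eef_pos: [435.3, -336.0, 121.7]
tcp_rot: [-3.142, 0.0, 2.54]
contact_force: [0.5, 1.4, -1.0]
opening: 0.347
dp [-0.7 -0.  28.3] ang [-0.     0.    -0.001]
t 45.48 pos [ 435.3 -336.   121.7] rot [-3.142  0.     2.54 ] open 29.6 F [ 0.5  1.4 -1. ] j6 -1.63
```

```bash
python3 -m creep '[{"dp":[-0.4,0,6],"angular":[0,0,0],"fingers":20},{"dp":[-0.7,0,12],"angular":[0,0,0],"fingers":20},{"dp":[-0.7,0,18],"angular":[0,0,0],"fingers":20},{"dp":[-0.7,0,23],"angular":[0,0,0],"fingers":20},{"dp":[-0.7,0,25],"angular":[0,0,0],"fingers":20}]'; python3 -m creep '[{"dp":[0,0,0.5],"angular":[0,0,0],"fingers":20},{"dp":[0,0,1],"angular":[0,0,0],"fingers":20},{"dp":[0,0,1.5],"angular":[0,0,0],"fingers":20},{"dp":[0,0,2],"angular":[0,0,0],"fingers":20},{"dp":[0,0,2],"angular":[0,0,0],"fingers":20}]'; python3 g.py 435.9 -336.4 93.4 3.1416 0 2.541
```

```text
clock: 45.9
eef_pos: [435.7, -336.3, 96.2]
tcp_rot: [-3.142, -0.0, 2.54]
contact_force: [0.5, -0.2, -0.5]
opening: 0.344
clock: 46.32
eef_pos: [436.3, -336.7, 95.4]
tcp_rot: [-3.141, 0.001, 2.54]
contact_force: [0.6, 0.1, -2.1]
opening: 0.344
dp [0.5 0.  2. ] ang [-0.     0.001 -0.001]
t 46.32 pos [ 436.3 -336.7   95.4] rot [-3.141e+00  1.000e-03  2.540e+00] open 29.3 F [ 0.6  0.1 -2.1] j6 -1.63
```

```bash
python3 -m creep '[{"dp":[0.3,0,1],"angular":[0,0,0],"fingers":20},{"dp":[0.3,0,1.8],"angular":[0,0,0],"fingers":20},{"dp":[0.3,0,1.8],"angular":[0,0,0],"fingers":20},{"dp":[0.3,0,1.8],"angular":[0,0,0],"fingers":20}]'; python3 -m creep '[{"dp":[0,0,0.5],"angular":[0,0,0],"fingers":20},{"dp":[0,0,0.8],"angular":[0,0,0],"fingers":20},{"dp":[0,0,0.8],"angular":[0,0,0],"fingers":20},{"dp":[0,0,0.8],"angular":[0,0,0],"fingers":20}]'; python3 g.py 435.9 -336.4 93.4 3.1416 0 2.541
```

```text
clock: 46.65
eef_pos: [435.9, -336.4, 93.5]
tcp_rot: [-3.141, 0.001, 2.54]
contact_force: [0.4, 0.3, -1.5]
opening: 0.343
clock: 46.98
eef_pos: [436.0, -336.5, 93.4]
tcp_rot: [-3.141, 0.001, 2.54]
contact_force: [-2.6, 1.7, 6.7]
opening: 0.344
dp [ 0.1  0.  -0. ] ang [-0.     0.001 -0.001]
t 46.98 pos [ 436.  -336.5   93.4] rot [-3.141e+00  1.000e-03  2.540e+00] open 29.4 F [-2.6  1.7  6.7] j6 -1.63
```

Seated at the original height (93.4, contact felt). Releasing and rising.

```bash
python3 -m creep '[{"dp":[0,0,0],"angular":[0,0,0],"fingers":35},{"dp":[0,0,0],"angular":[0,0,0],"fingers":50},{"dp":[0,0,0],"angular":[0,0,0],"fingers":70},{"dp":[0,0,0],"angular":[0,0,0],"fingers":70},{"dp":[0,0,0],"angular":[0,0,0],"fingers":70}]'; python3 -m creep '[{"dp":[0,0,-10],"angular":[0,0,0],"fingers":70},{"dp":[0,0,-30],"angular":[0,0,0],"fingers":70},{"dp":[0,0,-60],"angular":[0,0,0],"fingers":70},{"dp":[0,0,-90],"angular":[0,0,0],"fingers":70},{"dp":[0,0,-120],"angular":[0,0,0],"fingers":70}]';python3 -m creep '[{"dp":[40,0,-40],"angular":[0,0,0],"fingers":70},{"dp":[80,0,-60],"angular":[0,0,0],"fingers":70},{"dp":[110,0,-60],"angular":[0,0,0],"fingers":70},{"dp":[120,0,-60],"angular":[0,0,0],"fingers":70},{"dp":[120,0,-60],"angular":[0,0,0],"fingers":70}]';python3 -m creep '[{"dp":[0,0,0],"angular":[0,0,0],"fingers":70},{"dp":[0,0,0],"angular":[0,0,0],"fingers":70},{"dp":[0,0,0],"angular":[0,0,0],"fingers":70}]';python3 - <<'E'
from h import *
cv2.imwrite('pics/sf.png',optics.grab_frame('side'));cv2.imwrite('pics/tf.png',optics.grab_frame('top'))
crop('pics/tf.png',380,140,500,330,3,'pics/tfz.png');crop('pics/sf.png',240,120,400,300,3.3,'pics/sfz.png')
E
python3 g.py
```

```text
clock: 47.4
eef_pos: [436.0, -336.4, 92.6]
tcp_rot: [-3.141, 0.001, 2.54]
contact_force: [0.5, -0.1, -0.4]
opening: 0.818
clock: 47.82
eef_pos: [435.6, -336.2, 214.6]
tcp_rot: [-3.141, 0.001, 2.54]
contact_force: [0.7, 0.3, 0.4]
opening: 0.82
clock: 48.23
eef_pos: [334.6, -266.8, 274.0]
tcp_rot: [-3.141, 0.002, 2.54]
contact_force: [0.5, -0.3, 0.3]
opening: 0.821
clock: 48.48
eef_pos: [337.7, -269.0, 272.5]
tcp_rot: [-3.141, 0.001, 2.54]
contact_force: [-0.0, 0.4, 0.1]
opening: 0.824
t 48.58 pos [ 337.5 -268.8  272.2] rot [-3.142  0.     2.54 ] open 69.9 F [ 0.1 -0.6 -0.9] j6 -1.65
```

View pics/tf.png

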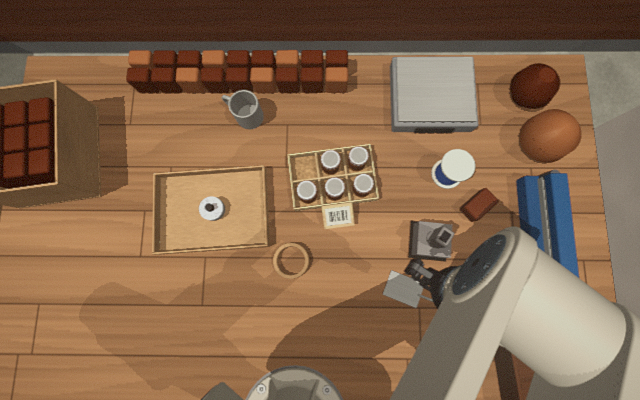

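View pics/sfz.png

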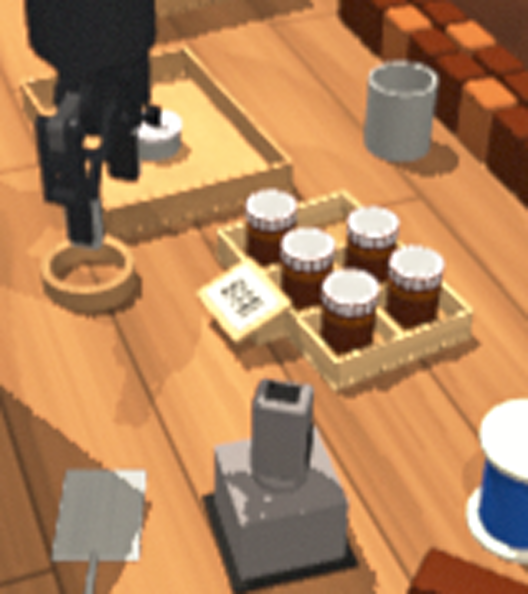

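The tin is in the bin at (210,208) in the top view, and five jars stand in the tray. The reader is back with its handle top at (282,392), exactly where it was in the first side crop. The bystanders haven't moved and the robot touches nothing, so I'm handing in.

```bash
python3 -c "
from rig import r
print(abs(r.sense()['qvel']).max()); r.sign_off()"
```

```text
0.0069767059004913305
the job is handed in; nothing more can be done
```

The job is done and handed in at about 49 s of the 210 s allowed; the sign-off gives no verdict.

- **Jars:** all four jars from the bin stand upright in tray compartments. I lowered each slowly until it touched the floor. The largest force I read at the wrist on contact was about 19 N, on the first jar. The jar that was already packed stayed where it was.
- **Tin:** it lies flat near the middle of the bin floor.
- **Reader:** I held it square to the label for about 3 s. From the measured arm pose, the label sat within 2 mm of the reader's axis at about 61 mm. The reader then went back into its holder at the same height it started from, 93.4 mm at the tool, with contact felt as it seated.
- **Last pictures:** the reader appears where it was in the first picture, the bystanders look unmoved, and the gripper is clear of everything.

No jar was seen to be knocked aside. The nose tip was hidden from the top camera while reading, so I checked the aim with the side view only, where it agreed to about 1 pixel.

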